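Show both sides of a soldered board on the inspection stand

ROBOT

A 7-joint arm with a two-finger parallel gripper is mounted at the origin on a cart in front of the work surface, level with it; the furniture and walls round the work are solid. World frame = base frame: x ahead of the robot, y to its left, z up, the work surface at z = 0. Lengths are in m, angles in rad, forces in N, time in s.
With the tool pointing down it reaches from about 0.4 to 0.875 m from the base axis. Payload 19.3 kg.
Tool frame: the origin (TCP) lies at the very end of the fingers, on their centre line; the grasp point (between the pads) lies bot.grip_depth behind it (bot.grip_depth is the distance from the TCP to the grasp point, in m); z points along the fingers, y is the direction in which the jaws open and shut (so a half turn about z gives the same grasp; the last joint's range is limited). The gripper opens to 85 mm and grips with 20 to 120 N. Pads are 22 mm wide; open, the fingers measure 114 mm over their backs; the gripper's body (76 mm by 85 mm) begins 54 mm behind the grasp point. The pads swing forward as they close: fully open they stand 13 mm farther back than shut.
Start: joints at [1.081, 0.521, -0.036, 1.599, 0.021, 1.021, -0.113], TCP at [0.255, -0.571, 0.208] pointing down, gripper open.
Joint ranges: [-2.91, 2.91], [-0.3, 2.13], [-1.5, 1.42], [0.17, 2.43], [-1.26, 4.41], [0.16, 1.93], [-2.52, 2.52]. Speed limits (rad/s): [1.89, 1.89, 2.39, 2.39, 3.01, 3.01, 3.01].

INTERFACE

Orientations are given as a unit quaternion [x, y, z, w].
In Python, from station import sensors, camera, bot gives the robot as it stands.
- The arm moves only by the shell command python3 -m crank 'ROWS' [FORCE]. ROWS is JSON, a list of rows, each a list of 7 numbers: the shift along the tool's x, y, z in cm, then the turn, a rotation vector about the tool's x, y, z in rad, then the opening, from 0 (shut) to 1 (fully open). In form: [[x, y, z, ax, ay, az, gripper], ...]. A call has 1 to 8 rows; each row shifts and turns the commanded pose from where the row before left it, along the tool's axes as they then stand; what a row does not reach is not made up. A row lasts 1/10 s, in which the tool goes at most 50 mm and 8.59 degrees, less where a joint would pass 70% of its speed; a pose out of reach is approached as far as the arm can. A call is refused whole if a number of a shift passes 5 or a number of a turn 0.15, either way. A call with a gripper value outside its range is refused whole. The fingers move at their own pace and stop on an object; FORCE is the grip in N (left out, the last holds). Time passes only in rows, so rows that do not move let the fingers close. It gives the time, the measured TCP pose, the force and the opening at its end, in the units of the state.
- sensors.get_obs(): the state, without advancing time (a new reading comes with each control period).
- camera(name): name is "side" or "top" or "wrist"; returns a dict with "color" (420x560x3 uint8, red, green, blue), "camera_matrix" (3x3 intrinsics, pixels), "R" (3x3) and "t" (3): a world point X has camera coordinates R X + t; the wrist camera has in their place "T_tool_cam" (4x4, takes a point from camera to tool coordinates, whose origin is the TCP and whose axes are the flange's). Camera axes: x right, y down, z forward; pixel columns grow to the right and rows downward; lengths in m; the calibration is good to about 2 mm. A picture is of the moment at which its call begins: read the wrist's pose just before it. There is no depth.
- bot.finish_job(): hands the job in, once; it reports no verdict.
The state is a dict: "clock": time; "qpos": joint angles; "dq": joint speeds; "joint_torque": joint torques, N m; "tool_pos": TCP position; "tcp_rot": TCP orientation; "contact_force": force on the tool from outside, world axes, zero at the start; "wrist_torque": the same for the moment, N m; "opening": opening from 0.0 (shut) to 1.0 (fully open).
Only numpy, scipy, OpenCV 4.12 (cv2) and the standard library are available. Lean on these libraries where they do the work, as an engineer would, in place of code of your own. Each camera call takes 0.05 s, during which the arm holds its last target.

TASK

The board in its black carrier has just been soldered and lies solder side up. Lean it on the white inspection stand, blue end up, foot behind the rubber lip and solder side facing out, and let go for a second so that I can check the joints; then turn it round and leave it leaning against the stand's back with the component side facing out, its foot drawn up against the lip and its edge touching the dark metal side stop over its whole height. Set it down gently, and leave the bottle, cutters, brush and screwdriver where they are.

Things in the scene. Friction and masses are not known exactly. Their poses are not given: they have to be found in the camera images.
- board: Black solder carrier with a green board in it and a solid blue grip end, 170 x 64 x 16 mm (x, y, z), 0.3 kg, lying flat. Origin: centre of the component-side face (its underside as it lies). x: along its length to the blue end (end faces at x -85 foot and +85 blue; blue for the last 34). y: across (long edges at -32, +32). z: out of the solder side (solder face at +16, component face at 0).
- board_corner (a point): Foot corner of the carrier on the component side (x -85, y -32, z 0 mm of its frame): it finally belongs in the corner of lip and side stop. The solder side shows bright solder dots, brass strips and steel clips; the component side blue relays, a green terminal strip and a heat sink, all sunk below the frame's face.
- board_edge (a point): Point on the same long edge of the carrier, 80 mm up from its foot (x -5, y -32, z 0 mm of its frame).
- board_top (a point): Middle of the carrier's blue end face (x +85, y 0, z +8 mm of its frame).
- stand: White sheet-metal inspection stand, fixed to the bench. Origin: middle of its underside; x runs from the open front to the upright back, y to the left along the lip, z up. Base plate 5 mm thick (floor at z 5), x -83..+93, y -125..+125 mm. Black rubber lip: rear face at x -43, 10 mm thick, top at z 19, y -127..+77.
- stand_back (a point): Middle of the front top edge of the stand's upright back (x +35, y 0, z 120 mm of the stand; 5 mm thick, 250 mm wide, nothing above it). A carrier with its foot against the lip leans on this edge 29 degrees from vertical; its rear foot edge is then on the floor at x -29 mm and its blue end reaches 38 mm along its length beyond this edge.
- stand_corner (a point): Where lip, side stop and floor meet (x -43, y +75, z +5 mm of the stand). Side stop: upright dark steel plate at the left end, inner face at y +75, 5 mm thick, x -41..+35, top at z 85 mm.
- cleaner_bottle: White dropper bottle with a red cap, 55 x 55 x 122 mm, standing; origin at the centre of its underside. Leave alone.
- cutters: Flush cutters with blue and black grips, 170 x 55 x 14 mm, lying along their x axis; origin at the centre of the underside. Leave alone.
- esd_brush: Flat wooden-handled brush, 14 x 140 x 7 mm, lying along its y axis; origin at the centre of the underside. Leave alone.
- screwdriver: Screwdriver with red handle, 22 x 178 x 23 mm, lying along its y axis; origin at the centre of the underside. Leave alone.

How it is judged:
By the outcome, as a careful person would: the job done as asked, in the order asked, and still so for the second after the job is handed in, with the robot touching nothing.
It also fails if it takes over 72 s, if anything falls off the work surface, if the arm or the gripper's body presses on something with over 40 N, if the wrist force passes 120 N, or if a joint passes its speed limit or range.

## Working session

There is one attempt and no reset: what is moved stays moved. The work goes in short steps, Python scripts to look and compute and a shell command to move; the robot and the scene stay as the last step left them, time stands still between calls to the robot, and variables do not carry over. Pictures are saved under pics/ and viewed, and the job is handed in when it is done.

```bash
ls; mkdir -p pics; python3 - <<'E'
from station import sensors,camera,bot
import cv2,numpy as np
o=sensors.get_obs();print(o, bot.grip_depth)
for n in["side","top","wrist"]:
    c=camera(n);cv2.imwrite(f"pics/{n}0.png",c["color"][:,:,::-1]);print(n,[ (k,np.round(c[k],4).tolist()) for k in c if k!="color"])
E
```

```text
pics
{'clock': 0.0, 'qpos': array([ 1.08080762,  0.52201027, -0.03633935,  1.59999118,  0.0211858 ,
        1.02113069, -0.11282276]), 'dq': array([-0.00060027, -0.00101112, -0.00126582, -0.00046057, -0.00051946,
        0.0013369 , -0.00204171]), 'joint_torque': array([-8.62506090e-05, -9.27110267e+01,  1.97966538e+00, -3.69931984e+01,
        1.78906659e-02,  8.21326015e-03,  6.98983672e-05]), 'tool_pos': array([ 0.25455374, -0.57040943,  0.20773398]), 'tcp_rot': array([ 9.78055905e-01,  2.08341817e-01, -1.52188872e-04, -5.57132988e-04]), 'contact_force': array([ 0.33989113, -0.08023413,  1.35626969]), 'wrist_torque': array([ 0.01197923, -0.02345323, -0.00370982]), 'opening': 1.0071617708371186} 0.0187
side [('camera_matrix', [[525.4695, 0.0, 277.3094], [0.0, 525.4695, 202.3112], [0.0, 0.0, 1.0]]), ('R', [[0.8766, -0.481, 0.016], [-0.1944, -0.3842, -0.9026], [0.4403, 0.7881, -0.4303]]), ('t', [-0.4862, 0.2084, 1.2872])]
top [('camera_matrix', [[435.4419, 0.0, 274.8041], [0.0, 435.4419, 213.4696], [0.0, 0.0, 1.0]]), ('R', [[-0.0111, -0.9999, 0.0083], [-0.9982, 0.0106, -0.0593], [0.0592, -0.0089, -0.9982]]), ('t', [0.0216, 0.5503, 1.2076])]
wrist [('camera_matrix', [[308.185, 0.0, 276.5811], [0.0, 308.185, 210.0863], [0.0, 0.0, 1.0]]), ('T_tool_cam', [[0.0002, -0.9489, -0.3156, 0.0822], [1.0, 0.0001, 0.0004, -0.0004], [-0.0003, -0.3156, 0.9489, -0.1656], [0.0, 0.0, 0.0, 1.0]])]
```

View pics/side0.png

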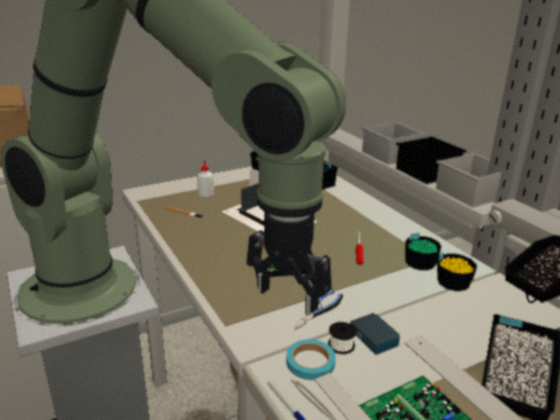

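View pics/top0.png

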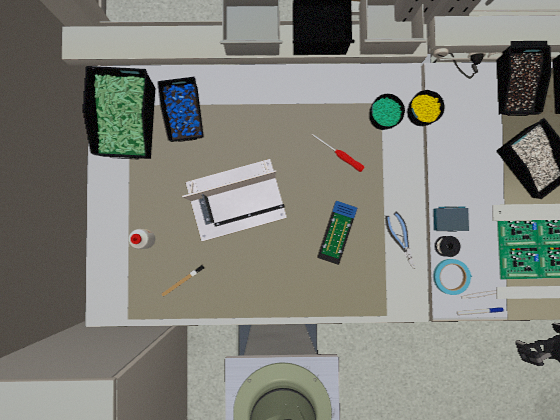

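View pics/wrist0.png

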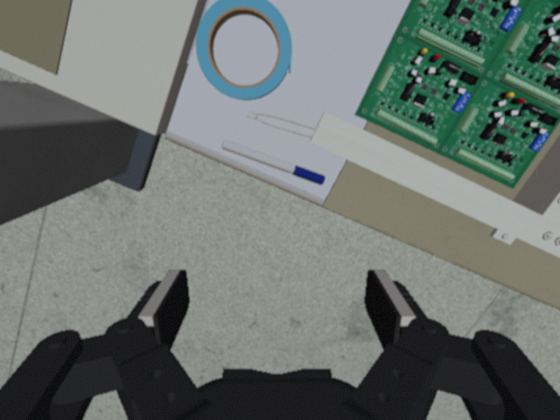

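The top view shows the stand around (235,200), with its lip along (200,222)–(285,208) and its side stop at (206,209). The board is at (338,232) with its blue end up at (345,208). I'll enlarge this and measure.

```bash
cat > h.py <<'E'
import numpy as np,cv2
from station import sensors,camera,bot
from scipy.spatial.transform import Rotation as Rn
def ray(c,uv,z):
    K,R,t=c["camera_matrix"],c["R"],c["t"]
    d=R.T@np.linalg.solve(K,[uv[0],uv[1],1.]);o=-R.T@t
    return o+d*((z-o[2])/d[2])
def proj(c,X):
    p=c["R"]@np.asarray(X)+c["t"];q=c["camera_matrix"]@p;return q[:2]/q[2]
def wristcam(c,o):
    T=np.eye(4);T[:3,:3]=Rn.from_quat(o["tcp_rot"]).as_matrix();T[:3,3]=o["tool_pos"]
    W=np.linalg.inv(T@np.asarray(c["T_tool_cam"]));c=dict(c);c["R"]=W[:3,:3];c["t"]=W[:3,3];return c
E
python3 - <<'E'
from h import *
c=camera("top");im=c["color"][:,:,::-1]
a=cv2.resize(im[150:250,170:300],None,fx=6,fy=6,interpolation=cv2.INTER_CUBIC);cv2.imwrite("pics/stand1.png",a)
a=cv2.resize(im[190:275,300:420],None,fx=6,fy=6,interpolation=cv2.INTER_CUBIC);cv2.imwrite("pics/board1.png",a)
hsv=cv2.cvtColor(im,cv2.COLOR_BGR2HSV)
# board: non-mat: dark/green/blue mask
roi=np.zeros(im.shape[:2],np.uint8);roi[190:275,305:372]=1
m=(((hsv[...,2]<75)|((hsv[...,0]>40)&(hsv[...,0]<130)&(hsv[...,1]>90)))&(roi>0)).astype(np.uint8)
m=cv2.morphologyEx(m,cv2.MORPH_CLOSE,np.ones((7,7)))
cs,_=cv2.findContours(m,0,2);k=max(cs,key=cv2.contourArea);r=cv2.minAreaRect(k);print(r)
P=np.array([ray(c,p,.016) for p in cv2.boxPoints(r)]);print(P.round(4),P.mean(0))
for i in range(4):print(np.linalg.norm(P[i]-P[i-1]),end=' ')
b=((hsv[...,0]>100)&(hsv[...,0]<125)&(hsv[...,1]>120)&(roi>0));ys,xs=np.nonzero(b);print(xs.mean(),ys.mean(),ray(c,(xs.mean(),ys.mean()),.016))
E
```

```text
((336.9000244140625, 232.30001831054688), (22.76839828491211, 60.08327102661133), 18.43494987487793)
[[ 0.4267 -0.1     0.016 ]
 [ 0.5861 -0.1563  0.016 ]
 [ 0.5652 -0.2168  0.016 ]
 [ 0.406  -0.16    0.016 ]] [ 0.49600758 -0.1582659   0.016     ]
0.06355912559255696 0.16905817856156474 0.06407692077165943 0.1689659583842235 344.4864864864865 209.17760617760618 [ 0.56050902 -0.18082624  0.016     ]
```

View pics/stand1.png

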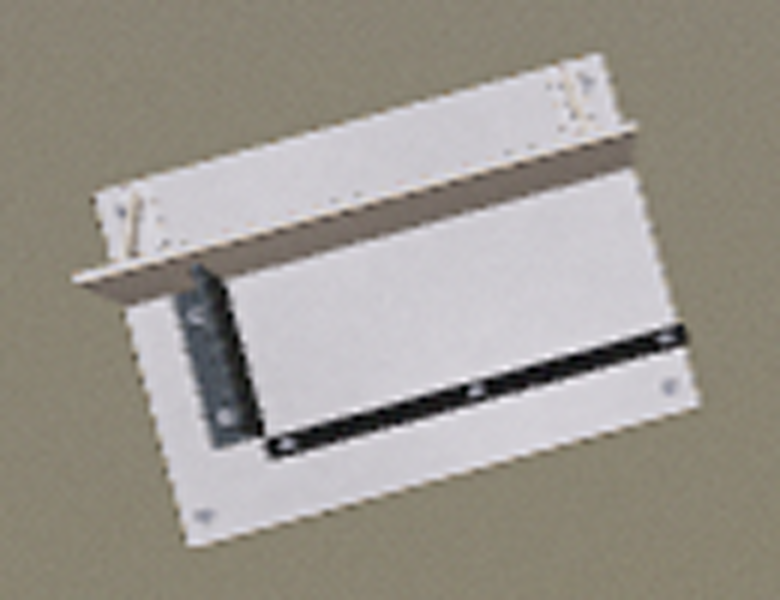

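View pics/board1.png

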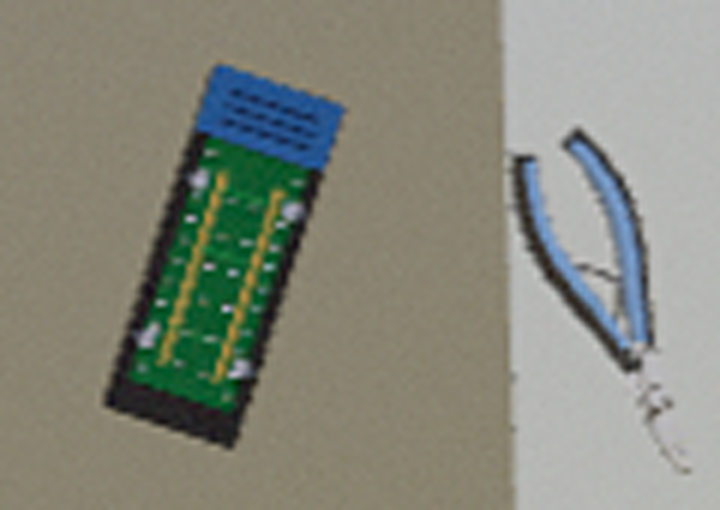

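```bash
python3 - <<'E'
from h import *
print([a for a in dir(bot) if a[0]!='_'])
c=camera("top")
f=lambda px,py:((px+.5)/6-.5+170,(py+.5)/6-.5+150)
W=np.array([ray(c,f(*p),.005)[:2] for p in [(188,547),(700,405),(603,52),(95,190)]])
S=np.array([[-.083,.125],[-.083,-.125],[.093,-.125],[.093,.125]])
def fit(S,W):
    a,b=S-S.mean(0),W-W.mean(0)
    th=np.arctan2((a[:,0]*b[:,1]-a[:,1]*b[:,0]).sum(),(a*b).sum())
    R=np.array([[np.cos(th),-np.sin(th)],[np.sin(th),np.cos(th)]]);t=W.mean(0)-R@S.mean(0)
    return th,R,t,(W-(S@R.T+t))*1000
th,R,t,e=fit(S,W);print(np.degrees(th),t,e.round(1))
# checks: back top edge front corners z .12, lip rear top
for nm,p,z in [("backL",(75,278),.12),("backR",(637,128),.12),("lipRearL",(262,438),.019),("lipRearR",(683,322),.019),("stop front top?",(262,435),.005)]:
    w=ray(c,f(*p),z)[:2];print(nm,(R.T@(w-t)*1000).round(1))
E
```

```text
['Unreachable', 'finish_job', 'grip_depth']
14.750485419494748 [0.58810223 0.124686  ] [[ 0.2  0.4]
 [ 0.9  0.5]
 [-0.5 -0.3]
 [-0.6 -0.6]]
backL [ 36.9 124.6]
backR [  35.8 -125.1]
lipRearL [-43.3  77. ]
lipRearR [ -43.  -126.8]
stop front top? [-41.   78.2]
```

The stand is at (0.588, 0.125) with a yaw of 14.75°, and its back, lip and stop all check within 2 mm. The board centre is at (0.496, -0.158), blue end at -19.5°. I'll grip the blue end across its width, tool tilted 45°, then lean it, regrip from above along its length, and turn it.

```bash
cat >> h.py <<'E'
def lean_axes():
    a=np.radians(14.75);X=np.array([np.cos(a),np.sin(a),0]);Y=np.array([-np.sin(a),np.cos(a),0]);Z=np.array([0,0,1.])
    return X,Y,Z
ST=np.array([.588,.1247,0])
def stand(p): # mm->world
    X,Y,Z=lean_axes();return ST+(X*p[0]+Y*p[1]+Z*p[2])/1000
def tostand(w):
    X,Y,Z=lean_axes();d=(np.asarray(w)-ST)*1000;return np.array([d@X,d@Y,d@Z])
def mat(y,z):
    x=np.cross(y,z);return np.column_stack([x,y,z])
def plan(pos=None,R=None,n=None):
    """remaining move, tool axes. n rows: straight path with constant turn"""
    o=sensors.get_obs();R0=Rn.from_quat(o["tcp_rot"]);p0=o["tool_pos"]
    rv=np.zeros(3) if R is None else (R0.inv()*Rn.from_matrix(R)).as_rotvec()
    d=np.zeros(3) if pos is None else np.asarray(pos)-p0
    print("t",round(o["clock"],2),"pos",p0.round(4),"q",o["qpos"].round(2),"F",o["contact_force"].round(1),"open",round(o["opening"],3))
    print(" shift cm (tool now)",(R0.inv().apply(d)*100).round(2)," turn",rv.round(4),"norm",round(np.linalg.norm(rv),3))
    if n:
        for i in range(n):
            Ri=R0*Rn.from_rotvec(rv*i/n)
            print("  ",(Ri.inv().apply(d/n)*100).round(2),(rv/n).round(3))
BX=np.array([np.cos(np.radians(-19.5)),np.sin(np.radians(-19.5)),0]);BY=np.array([-BX[1],BX[0],0]);BZ=np.array([0,0,1.])
BO=np.array([.496,-.1583,0])
s=np.sqrt(.5)
GR=mat(-BY,-s*BX-s*BZ)
GP=BO+.057*BX+.007*BZ
E
python3 -c "
from h import *
print(GP,GR)
plan(GP-.1*GR[:,2]+np.array([0,0,.12]),GR,9)"
```

```text
[ 0.54973056 -0.17732699  0.007     ] [[ 0.66654819 -0.33380686 -0.66654819]
 [-0.23603709 -0.94264149  0.23603709]
 [-0.70710678 -0.         -0.70710678]]
t 0.25 pos [ 0.2546 -0.5706  0.208 ] q [ 1.08  0.52 -0.04  1.6   0.02  1.02 -0.11] F [0.6 0.4 0.2] open 0.999
 shift cm (tool now) [ 48.1  -19.02   1.04]  turn [ 0.2977 -0.7462  0.72  ] norm 1.079
   [ 5.34 -2.11  0.12] [ 0.033 -0.083  0.08 ]
   [ 5.15 -2.54 -0.24] [ 0.033 -0.083  0.08 ]
   [ 4.9  -2.95 -0.57] [ 0.033 -0.083  0.08 ]
   [ 4.59 -3.36 -0.86] [ 0.033 -0.083  0.08 ]
   [ 4.22 -3.74 -1.11] [ 0.033 -0.083  0.08 ]
   [ 3.81 -4.1  -1.31] [ 0.033 -0.083  0.08 ]
   [ 3.35 -4.43 -1.47] [ 0.033 -0.083  0.08 ]
   [ 2.86 -4.73 -1.57] [ 0.033 -0.083  0.08 ]
   [ 2.33 -4.99 -1.63] [ 0.033 -0.083  0.08 ]
```

```bash
python3 -m crank '[[4.2,-1.7,-0.1,0.03,-0.08,0.08,1],[4.1,-2,-0.3,0.03,-0.08,0.08,1],[3.9,-2.3,-0.5,0.03,-0.08,0.08,1],[3.7,-2.7,-0.7,0.03,-0.08,0.08,1],[3.4,-3,-0.9,0.03,-0.08,0.08,1],[3.1,-3.3,-1.1,0.03,-0.08,0.08,1],[2.7,-3.5,-1.2,0.03,-0.08,0.08,1],[2.3,-3.8,-1.3,0.03,-0.08,0.08,1]]'; python3 -c "
from h import *
plan(GP-.1*GR[:,2]+np.array([0,0,.06]),GR,4)"
```

```text
clock: 1.05
tool_pos: [0.5111, -0.3076, 0.2078]
tcp_rot: [0.938, -0.114, -0.325, -0.049]
contact_force: [0.2, -0.6, 0.1]
opening: 1.002
t 1.05 pos [ 0.5111 -0.3076  0.2078] q [ 0.33  0.92  0.15  1.06  0.    1.83 -1.35] F [ 0.2 -0.6  0.1] open 1.002
 shift cm (tool now) [ 10.44 -12.8    0.95]  turn [ 0.0489 -0.1153  0.0805] norm 0.149
   [ 2.61 -3.2   0.24] [ 0.012 -0.029  0.02 ]
   [ 2.55 -3.25  0.2 ] [ 0.012 -0.029  0.02 ]
   [ 2.49 -3.3   0.17] [ 0.012 -0.029  0.02 ]
   [ 2.43 -3.34  0.14] [ 0.012 -0.029  0.02 ]
```

```bash
python3 -m crank '[[2.6,-3.2,0.2,0.012,-0.029,0.02,1],[2.6,-3.2,0.2,0.012,-0.029,0.02,1],[2.5,-3.3,0.2,0.012,-0.029,0.02,1],[2.4,-3.3,0.1,0.012,-0.029,0.02,1],[0,0,0,0,0,0,1]]'; python3 - <<'E'
from h import *
o=sensors.get_obs();w=wristcam(camera("wrist"),o);cv2.imwrite("pics/w2.png",w["color"][:,:,::-1])
plan(GP-.1*GR[:,2],GR,2)
print([proj(w,BO+x*BX+y*BY+.016*BZ).round(0) for x in(-.085,.085) for y in (-.032,.032)])
E
```

```text
clock: 1.55
tool_pos: [0.5986, -0.1926, 0.1239]
tcp_rot: [0.915, -0.153, -0.367, -0.064]
contact_force: [0.2, -0.5, 0.2]
opening: 1.001
t 1.6 pos [ 0.5981 -0.1953  0.1259] q [ 0.21  1.14  0.13  0.83 -0.15  1.93 -1.59] F [-0.1 -0.4  0. ] open 1.001
 shift cm (tool now) [ 4.71 -0.06  2.16]  turn [ 0.0018 -0.0234  0.0057] norm 0.024
   [ 2.36 -0.03  1.08] [ 0.001 -0.012  0.003]
   [ 2.37 -0.04  1.05] [ 0.001 -0.012  0.003]
[array([302., 225.]), array([254., 225.]), array([319., 138.]), array([241., 138.])]
```

View pics/w2.png

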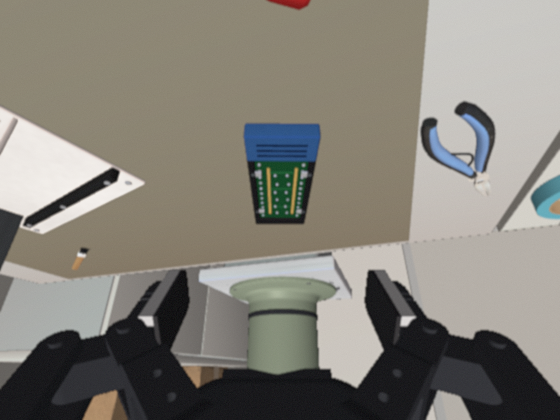

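The board's blue end face is at rows 124–136, cols 246–319, within about 3 px of the prediction. Joint 6 is at its limit, so I'll use a 38° tilt instead.

```bash
cat >> h.py <<'E'
ph=np.radians(38)
BO=np.array([.4955,-.1595,0])
GR=mat(-BY,-np.sin(ph)*BX-np.cos(ph)*BZ)
GP=BO+.058*BX+.006*BZ
E
python3 -c "
from h import *
plan(GP-.06*GR[:,2],GR,3)"
```

```text
t 1.6 pos [ 0.5981 -0.1953  0.1259] q [ 0.21  1.14  0.13  0.83 -0.15  1.93 -1.59] F [-0.1 -0.4  0. ] open 1.001
 shift cm (tool now) [4.02 0.06 6.2 ]  turn [0.0015 0.0988 0.0058] norm 0.099
   [1.34 0.02 2.07] [0.    0.033 0.002]
   [1.27 0.02 2.11] [0.    0.033 0.002]
   [1.2  0.02 2.15] [0.    0.033 0.002]
```

```bash
python3 -m crank '[[0,0,0,0,0.07,0.003,1],[1.1,0,2.1,0,0.03,0.003,1],[1,0,2.2,0,0,0,1],[1,0,2.2,0,0,0,1],[0,0,0,0,0,0,1]]'; python3 -c "
from h import *
plan(GP-.03*GR[:,2],GR)
plan(GP,GR)"
```

```text
clock: 2.1
tool_pos: [0.5811, -0.1929, 0.0566]
tcp_rot: [0.932, -0.162, -0.32, -0.054]
contact_force: [0.8, -0.9, -0.7]
opening: 1.002
t 2.1 pos [ 0.5811 -0.1929  0.0566] q [ 0.2   1.11  0.12  1.05 -0.14  1.66 -1.59] F [ 0.8 -0.9 -0.7] open 1.002
 shift cm (tool now) [ 0.44 -0.29  3.07]  turn [ 0.0006 -0.0015 -0.0038] norm 0.004
t 2.1 pos [ 0.5811 -0.1929  0.0566] q [ 0.2   1.11  0.12  1.05 -0.14  1.66 -1.59] F [ 0.8 -0.9 -0.7] open 1.002
 shift cm (tool now) [ 0.44 -0.3   6.07]  turn [ 0.0006 -0.0015 -0.0038] norm 0.004
```

```bash
python3 -m crank '[[0.2,-0.3,2,0,0,-0.004,1],[0.2,0,2,0,0,0,1],[0,0,1.4,0,0,0,1],[0,0,0.6,0,0,0,1],[0,0,0,0,0,0,1]]'; python3 - <<'E'
from h import *
plan(GP,GR)
o=sensors.get_obs();w=wristcam(camera("wrist"),o);cv2.imwrite("pics/w3.png",w["color"][:,:,::-1])
E
```

```text
clock: 2.6
tool_pos: [0.5526, -0.1791, 0.009]
tcp_rot: [0.933, -0.16, -0.318, -0.055]
contact_force: [0.2, -0.4, 0.6]
opening: 0.999
t 2.6 pos [ 0.5526 -0.1791  0.009 ] q [ 0.19  1.11  0.11  1.18 -0.14  1.52 -1.58] F [ 0.2 -0.4  0.6] open 0.999
 shift cm (tool now) [-0.    0.06  0.38]  turn [ 0.0006 -0.0056  0.0008] norm 0.006
```

View pics/w3.png

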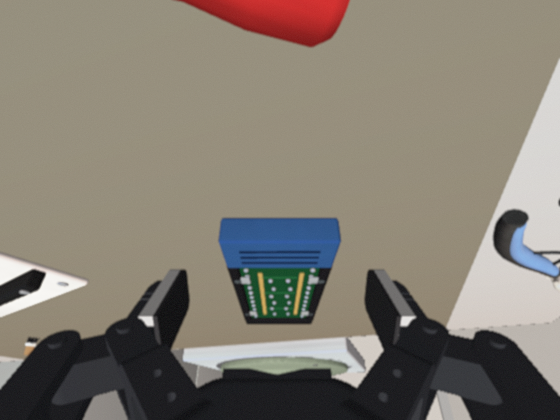

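The board (cols 220–340) is centred between the fingertips (188, 366). I'll go the last few mm and close.

```bash
python3 -m crank '[[0,0,0.2,0,0,0,0.9],[0,0,0.1,0,0,0,0.7],[0,0,0,0,0,0,0.5],[0,0,0,0,0,0,0.5],[0,0,0,0,0,0,0.5],[0,0,0,0,0,0,0.5],[0,0,0,0,0,0,0.5]]' 100; python3 -c "
from h import *
plan(GP,GR)"
```

```text
clock: 3.35
tool_pos: [0.5507, -0.1779, 0.0058]
tcp_rot: [0.933, -0.16, -0.319, -0.055]
contact_force: [-0.4, 0.3, 0.0]
opening: 0.497
t 3.35 pos [ 0.5507 -0.1779  0.0058] q [ 0.19  1.11  0.11  1.18 -0.14  1.51 -1.58] F [-0.4  0.3  0. ] open 0.497
 shift cm (tool now) [-0.02  0.11 -0.01]  turn [ 0.0006 -0.0051  0.0012] norm 0.005
```

```bash
python3 - <<'E'
from h import *
o=sensors.get_obs();w=wristcam(camera("wrist"),o);cv2.imwrite("pics/w4.png",w["color"][:,:,::-1])
c=camera("side");cv2.imwrite("pics/s4.png",c["color"][:,:,::-1])
E
```

```text
(no output)
```

View pics/w4.png

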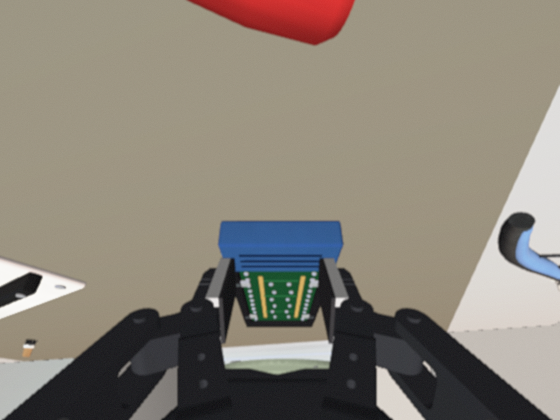

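View pics/s4.png

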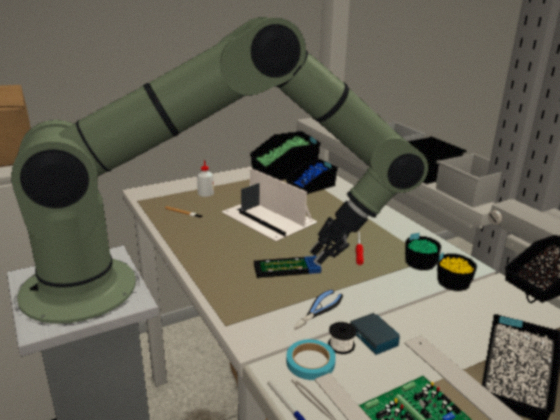

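```bash
python3 - <<'E'
from h import *
c=camera("wrist");T=np.linalg.inv(c["T_tool_cam"])
for y in(.021,.032):
  for z in(0,-.006,-.02,-.035):
    for x in (-.011,.011):
      p=T[:3,:3]@[x,y,z]+T[:3,3];q=c["camera_matrix"]@p;print(y,z,x,(q[:2]/q[2]).round(0))
E
python3 -c "
import cv2
a=cv2.imread('pics/w4.png')[200:360,180:380];cv2.imwrite('pics/w4z.png',cv2.resize(a,None,fx=4,fy=3.7,interpolation=cv2.INTER_CUBIC))"
```

```text
0.021 0 -0.011 [313. 269.]
0.021 0 0.011 [314. 235.]
0.021 -0.006 -0.011 [314. 274.]
0.021 -0.006 0.011 [315. 240.]
0.021 -0.02 -0.011 [317. 287.]
0.021 -0.02 0.011 [318. 250.]
0.021 -0.035 -0.011 [320. 304.]
0.021 -0.035 0.011 [322. 264.]
0.032 0 -0.011 [331. 269.]
0.032 0 0.011 [333. 235.]
0.032 -0.006 -0.011 [332. 274.]
0.032 -0.006 0.011 [335. 240.]
0.032 -0.02 -0.011 [337. 287.]
0.032 -0.02 0.011 [340. 250.]
0.032 -0.035 -0.011 [342. 304.]
0.032 -0.035 0.011 [346. 264.]
```

View pics/w4z.png

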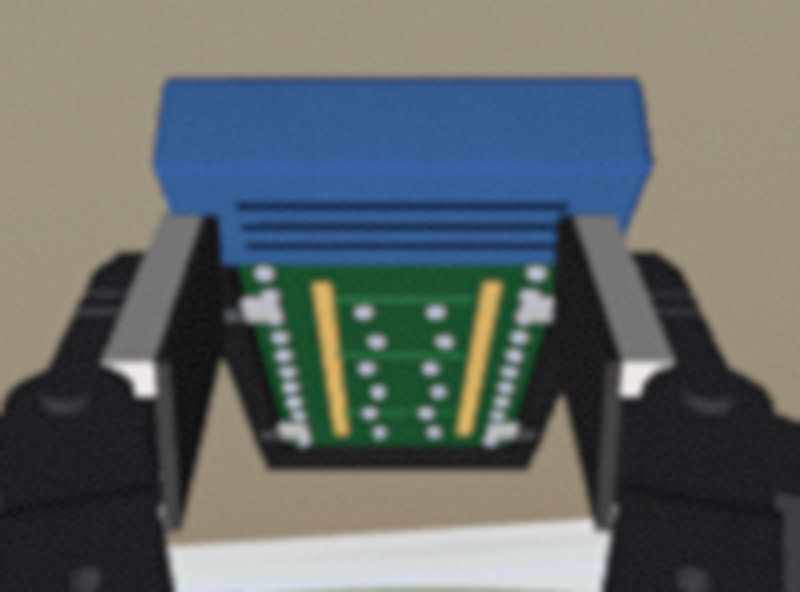

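The pads closed to 42 mm without contact and sit above the board: they project to rows 258–343, about 27 mm behind the nominal TCP. I'll reopen to 0.86 and feel my way down in small steps, watching the force.

```bash
python3 -m crank '[[0,0,0,0,0,0,0.88],[0,0,0,0,0,0,0.88],[0,0,0,0,0,0,0.88],[0,0,0.2,0,0,0,0.88],[0,0,0.2,0,0,0,0.88]]'; python3 - <<'E'
from h import *
plan(GP,GR)
o=sensors.get_obs();w=wristcam(camera("wrist"),o);cv2.imwrite("pics/w5.png",cv2.resize(w["color"][200:360,160:400,::-1],None,fx=3.3,fy=3.3,interpolation=cv2.INTER_CUBIC))
print(proj(w,BO+.085*BX+.032*BY+.016*BZ),proj(w,BO+.085*BX-.032*BY+.016*BZ))
E
```

```text
clock: 4.0
tool_pos: [0.5482, -0.177, 0.0025]
tcp_rot: [0.933, -0.16, -0.319, -0.055]
contact_force: [0.1, -0.1, 0.1]
opening: 0.88
t 4.0 pos [ 0.5482 -0.177   0.0025] q [ 0.19  1.11  0.11  1.19 -0.14  1.5  -1.58] F [ 0.1 -0.1  0.1] open 0.88
 shift cm (tool now) [-0.02  0.11 -0.43]  turn [ 0.0006 -0.005   0.0012] norm 0.005
[215.24028211 250.64211973] [345.73616179 250.81580448]
```

View pics/w5.png

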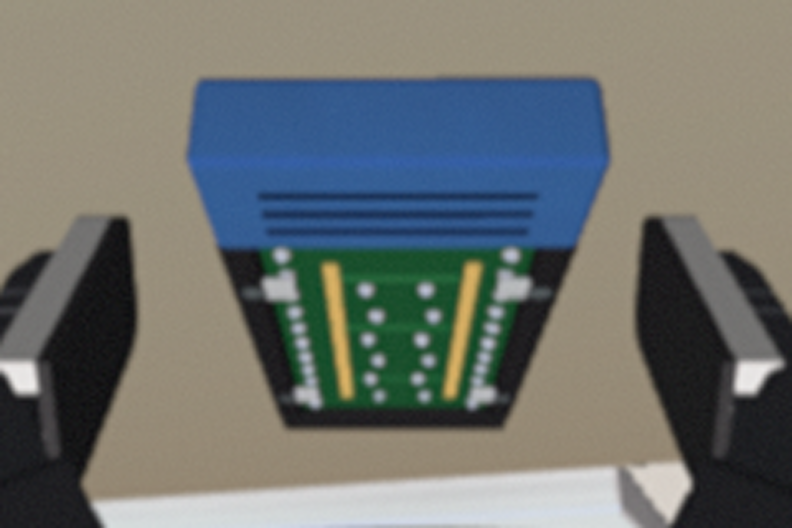

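```bash
python3 -m crank '[[0,0.1,0.7,0,0,0,0.88],[0,0,0.5,0,0,0,0.88],[0,0,0,0,0,0,0.88]]';  python3 -m crank '[[0,0,0.3,0,0,0,0.88],[0,0,0,0,0,0,0.88]]';python3 -m crank '[[0,0,0.2,0,0,0,0.88],[0,0,0,0,0,0,0.88]]'; python3 - <<'E'
from h import *
plan(GP,GR)
o=sensors.get_obs();w=wristcam(camera("wrist"),o);cv2.imwrite("pics/w6.png",cv2.resize(w["color"][200:360,160:400,::-1],None,fx=3.3,fy=3.3,interpolation=cv2.INTER_CUBIC))
E
```

```text
clock: 4.35
tool_pos: [0.5403, -0.1753, -0.0075]
tcp_rot: [0.933, -0.16, -0.319, -0.055]
contact_force: [1.0, -0.6, 0.1]
opening: 0.882
clock: 4.55
tool_pos: [0.5392, -0.1749, -0.0094]
tcp_rot: [0.933, -0.16, -0.319, -0.055]
contact_force: [-0.4, -0.1, 0.3]
opening: 0.885
clock: 4.75
tool_pos: [0.5381, -0.1745, -0.0109]
tcp_rot: [0.933, -0.16, -0.319, -0.055]
contact_force: [0.3, 0.2, 0.3]
opening: 0.88
t 4.75 pos [ 0.5381 -0.1745 -0.0109] q [ 0.19  1.11  0.11  1.23 -0.14  1.46 -1.58] F [0.3 0.2 0.3] open 0.88
 shift cm (tool now) [-0.02  0.01 -2.12]  turn [ 0.0007 -0.0049  0.0012] norm 0.005
```

View pics/w6.png

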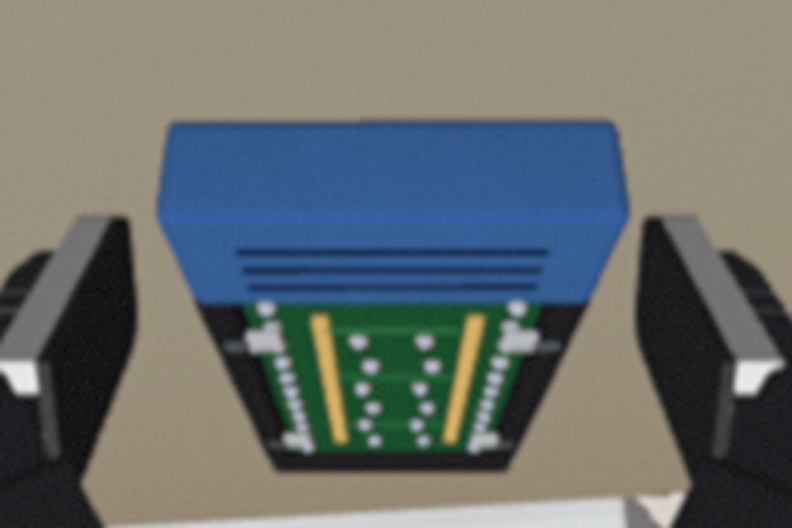

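```bash
python3 -m crank '[[0,0,0.4,0,0,0,0.88],[0,0,0,0,0,0,0.7],[0,0,0,0,0,0,0.5],[0,0,0,0,0,0,0.5],[0,0,0,0,0,0,0.5],[0,0,0,0,0,0,0.5]]' 100; python3 - <<'E'
from h import *
plan(GP,GR)
o=sensors.get_obs();w=wristcam(camera("wrist"),o);cv2.imwrite("pics/w7.png",cv2.resize(w["color"][200:360,160:400,::-1],None,fx=3.3,fy=3.3,interpolation=cv2.INTER_CUBIC))
E
```

```text
clock: 5.4
tool_pos: [0.5362, -0.1739, -0.0136]
tcp_rot: [0.933, -0.16, -0.318, -0.055]
contact_force: [2.7, 0.3, 5.4]
opening: 0.719
t 5.4 pos [ 0.5362 -0.1739 -0.0136] q [ 0.19  1.11  0.11  1.24 -0.14  1.45 -1.58] F [2.7 0.3 5.4] open 0.719
 shift cm (tool now) [-0.03  0.01 -2.46]  turn [ 0.0006 -0.0058  0.0012] norm 0.006
```

View pics/w7.png

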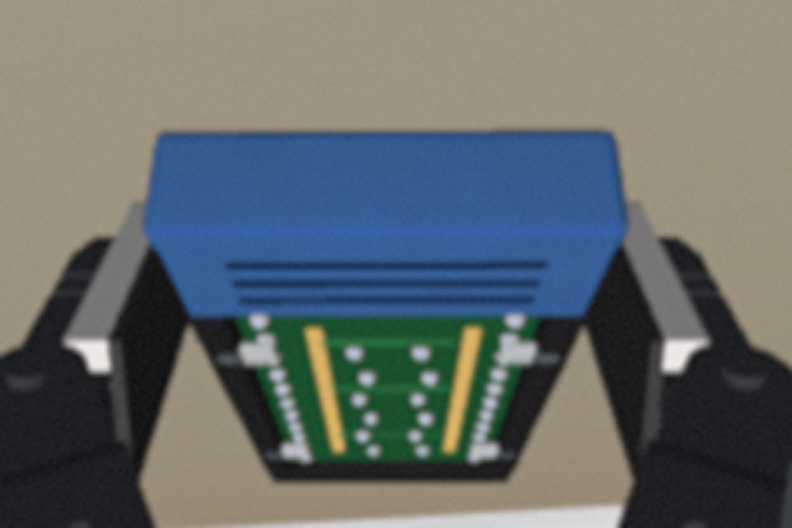

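Gripped, with the fingers stopped at 0.719 on the board. I'll lift and look.

```bash
python3 -m crank '[[-0.6,0,-0.8,0,0,0,0.5],[-1.2,0,-1.6,0,0,0,0.5],[-1.8,0,-2.4,0,0,0,0.5],[-2.4,0,-3.1,0,0,0,0.5],[-2.4,0,-3.1,0,0,0,0.5],[-1.2,0,-1.6,0,0,0,0.5],[0,0,0,0,0,0,0.5]]'; python3 - <<'E'
from h import *
plan(GP,GR)
o=sensors.get_obs();w=wristcam(camera("wrist"),o);cv2.imwrite("pics/w8.png",w["color"][:,:,::-1])
c=camera("side");cv2.imwrite("pics/s8.png",cv2.resize(c["color"][120:320,200:460,::-1],None,fx=3,fy=3))
c=camera("top");cv2.imwrite("pics/t8.png",cv2.resize(c["color"][120:280,170:430,::-1],None,fx=3,fy=3))
E
```

```text
clock: 6.15
tool_pos: [0.5383, -0.1747, 0.1486]
tcp_rot: [0.934, -0.16, -0.316, -0.054]
contact_force: [-0.6, -0.1, -3.0]
opening: 0.717
t 6.15 pos [ 0.5383 -0.1747  0.1486] q [ 0.18  0.91  0.13  1.22 -0.13  1.67 -1.59] F [-0.6 -0.1 -3. ] open 0.717
 shift cm (tool now) [9.660e+00 1.000e-02 1.056e+01]  turn [ 0.0003 -0.0108  0.0013] norm 0.011
```

View pics/w8.png

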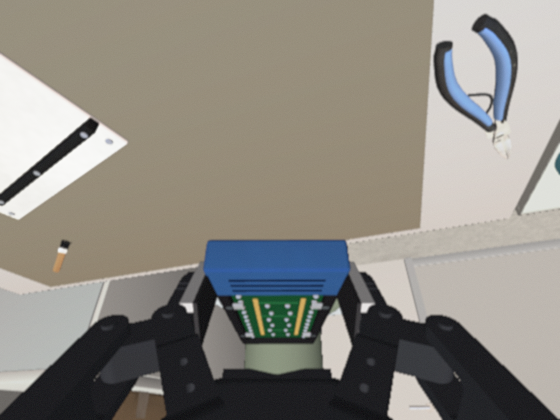

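View pics/s8.png

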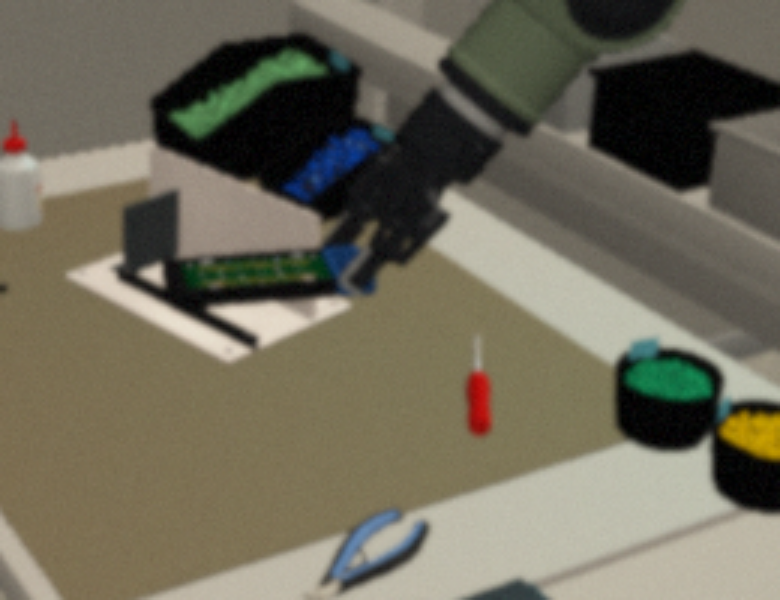

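Lifted cleanly. The blue end is at rows 240–270 and the foot edge at row 342. I'll measure the pose of the board in the hand from its corners.

```bash
python3 - <<'E'
import cv2
a=cv2.imread('pics/w8.png')
cv2.imwrite('pics/w8z.png',cv2.resize(a[230:360,190:370],None,fx=4.4,fy=4.4,interpolation=cv2.INTER_CUBIC))
E
```

```text
(no output)
```

View pics/w8z.png

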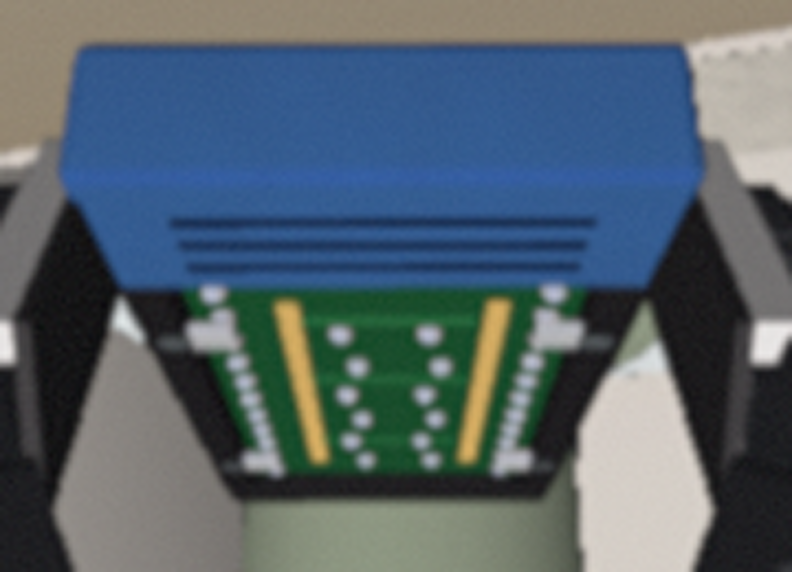

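```bash
cat >> h.py <<'E'
def pnp(obj,img,c):
    ok,rv,tv=cv2.solvePnP(np.array(obj,float),np.array(img,float),c["camera_matrix"],None,flags=cv2.SOLVEPNP_ITERATIVE)
    R=Rn.from_rotvec(rv[:,0]).as_matrix();pr,_=cv2.projectPoints(np.array(obj,float),rv,tv,c["camera_matrix"],None)
    T=np.eye(4);T[:3,:3]=R;T[:3,3]=tv[:,0];return T,np.abs(pr[:,0]-img).max()
E
python3 - <<'E'
from h import *
c=camera("wrist")
o=np.array([[85,32,16],[85,-32,16],[85,32,0],[85,-32,0],[-85,32,16],[-85,-32,16],[51,32,16],[51,-32,16]])/1000
z=np.array([[62,175],[702,175],[80,45],[688,45],[235,498],[545,498],[118,288],[652,288]],float)
img=(z+.5)/4.4-.5+[190,230]
T,e=pnp(o,img,c);M=c["T_tool_cam"]@T
print(e,M.round(4)); print("phi",np.degrees(np.arctan2(-M[0,2]*-1,-M[2,2])))
# expected at grasp time
R=Rn.from_quat([0.933,-0.16,-0.318,-0.055]).as_matrix();p=np.array([.5362,-.1739,-.0136])
print((R.T@np.column_stack([BX,BY,BZ])).round(4),(R.T@(BO-p)).round(4))
np.save("M.npy",M)
E
```

```text
1.5386615602671725 [[ 0.7833 -0.0051 -0.6216 -0.0429]
 [-0.0092 -1.     -0.0035 -0.    ]
 [-0.6215  0.0085 -0.7833  0.0196]
 [ 0.      0.      0.      1.    ]]
phi -38.431269460107835
[[ 7.918e-01  8.000e-04 -6.108e-01]
 [ 4.000e-04 -1.000e+00 -9.000e-04]
 [-6.108e-01  5.000e-04 -7.918e-01]] [-0.0425 -0.      0.0156]
```

```bash
cat >> h.py <<'E'
def boardpose(xf,zf,y,a,front=True):
    """stand-frame rear foot edge (mm), lean deg from vertical -> world R,O (component-face centre)
    front=True: solder side out (rear face=component). False: turned, rear face = solder"""
    X,Y,Z=lean_axes();a=np.radians(a);u=np.sin(a)*X+np.cos(a)*Z;nf=-np.cos(a)*X+np.sin(a)*Z
    F=stand((xf,y,zf))
    if front: return np.column_stack([u,Y,nf]),F+.085*u
    return np.column_stack([u,-Y,-nf]),F+.085*u+.016*nf
p38=np.radians(38.3)
M1=np.eye(4);M1[:3,:3]=np.column_stack([[np.cos(p38),0,-np.sin(p38)],[0,-1,0],[-np.sin(p38),0,-np.cos(p38)]]);M1[:3,3]=[-.0427,0,.0165]
def toolfor(RO,M):
    R,O=RO;Rt=R@M[:3,:3].T;return O-Rt@M[:3,3],Rt
E
python3 - <<'E'
from h import *
u=np.array([np.sin(np.radians(29)),0,np.cos(np.radians(29))])
p,R=toolfor(boardpose(-29+.485*80-3,5+.875*80,-5,29),M1)
print(p); plan(p,R,11)
p,R=toolfor(boardpose(-29,5,-5,29),M1);print(p)
E
```

```text
[0.66763636 0.14049612 0.18104274]
t 6.35 pos [ 0.5365 -0.1739  0.1438] q [ 0.18  0.92  0.13  1.22 -0.13  1.67 -1.59] F [-0.2  0.2 -4. ] open 0.715
 shift cm (tool now) [ -0.76 -34.02  -4.11]  turn [-0.0822  1.0231 -0.6189] norm 1.198
   [-0.07 -3.09 -0.37] [-0.007  0.093 -0.056]
   [ 0.14 -3.09 -0.39] [-0.007  0.093 -0.056]
   [ 0.35 -3.07 -0.39] [-0.007  0.093 -0.056]
   [ 0.56 -3.04 -0.37] [-0.007  0.093 -0.056]
   [ 0.76 -3.   -0.34] [-0.007  0.093 -0.056]
   [ 0.96 -2.95 -0.28] [-0.007  0.093 -0.056]
   [ 1.14 -2.89 -0.2 ] [-0.007  0.093 -0.056]
   [ 1.32 -2.82 -0.11] [-0.007  0.093 -0.056]
   [ 1.48 -2.74  0.  ] [-0.007  0.093 -0.056]
   [ 1.63 -2.65  0.13] [-0.007  0.093 -0.056]
   [ 1.76 -2.56  0.26] [-0.007  0.093 -0.056]
[0.63301612 0.13138137 0.11104274]
```

```bash
python3 -m crank '[[-0.7,-3,-1.2,-0.007,0.093,-0.056,0.5],[-0.5,-3,-1.2,-0.007,0.093,-0.056,0.5],[-0.1,-3,-1.2,-0.007,0.093,-0.056,0.5],[0.3,-3,-0.8,-0.007,0.093,-0.056,0.5],[0.8,-3,-0.3,-0.007,0.093,-0.056,0.5],[1,-3,-0.3,-0.007,0.093,-0.056,0.5],[1.1,-2.9,-0.2,-0.007,0.093,-0.056,0.5],[1.3,-2.8,-0.1,-0.007,0.093,-0.056,0.5]]'; python3 - <<'E'
from h import *
p,R=toolfor(boardpose(-29+.485*80-3,5+.875*80,-5,29),M1)
plan(p,R,4)
E
```

```text
clock: 7.15
tool_pos: [0.6293, 0.0528, 0.2057]
tcp_rot: [0.997, 0.048, 0.056, -0.036]
contact_force: [1.2, -0.1, -2.1]
opening: 0.714
t 7.15 pos [0.6293 0.0528 0.2057] q [-0.13  0.47 -0.02  1.7  -0.07  0.85 -1.58] F [ 1.2 -0.1 -2.1] open 0.714
 shift cm (tool now) [ 4.31 -8.16  3.53]  turn [-0.0242  0.2749 -0.1697] norm 0.324
   [ 1.08 -2.04  0.88] [-0.006  0.069 -0.042]
   [ 1.1  -2.    0.94] [-0.006  0.069 -0.042]
   [ 1.12 -1.96  1.01] [-0.006  0.069 -0.042]
   [ 1.13 -1.92  1.07] [-0.006  0.069 -0.042]
```

```bash
python3 -m crank '[[1.1,-2,0.5,-0.006,0.069,-0.042,0.5],[1.1,-2,0.5,-0.006,0.069,-0.042,0.5],[1.1,-2,0.5,-0.006,0.069,-0.042,0.5],[1.1,-1.9,0.4,-0.006,0.069,-0.042,0.5],[0,0,0,0,0,0,0.5],[0,0,0,0,0,0,0.5]]'; python3 - <<'E'
from h import *
p,R=toolfor(boardpose(-29+.485*80-3,5+.875*80,-5,29),M1)
plan(p,R)
c=camera("side");cv2.imwrite("pics/s9.png",cv2.resize(c["color"][100:280,180:420,::-1],None,fx=3.3,fy=3.3))
o=sensors.get_obs();w=camera("wrist");cv2.imwrite("pics/w9.png",w["color"][:,:,::-1])
E
```

```text
clock: 7.75
tool_pos: [0.6625, 0.1371, 0.1997]
tcp_rot: [0.973, 0.124, 0.193, -0.025]
contact_force: [1.0, -0.7, -2.3]
opening: 0.721
t 7.75 pos [0.6625 0.1371 0.1997] q [-0.29  0.43 -0.01  1.85  0.05  0.46 -1.66] F [ 1.  -0.7 -2.3] open 0.721
 shift cm (tool now) [-0.18 -0.2   1.95]  turn [ 0.0006  0.0041 -0.0038] norm 0.006
```

View pics/s9.png

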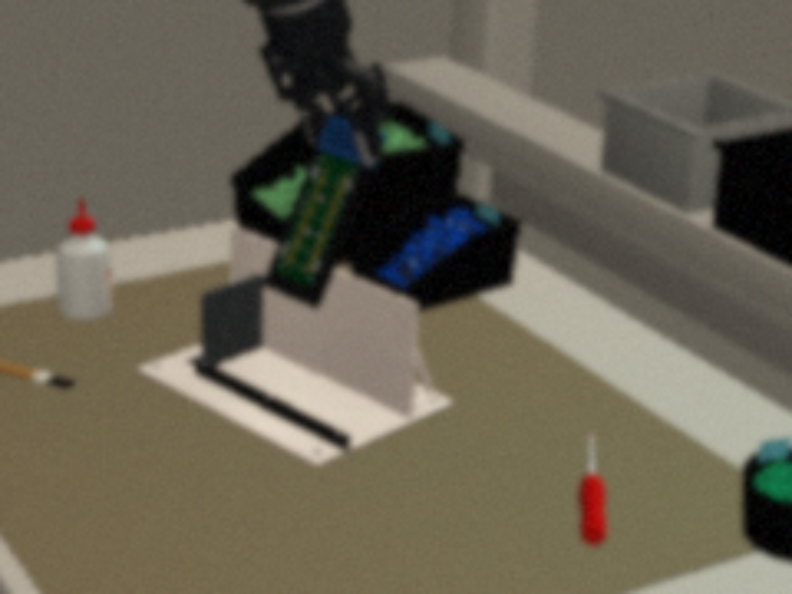

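View pics/w9.png

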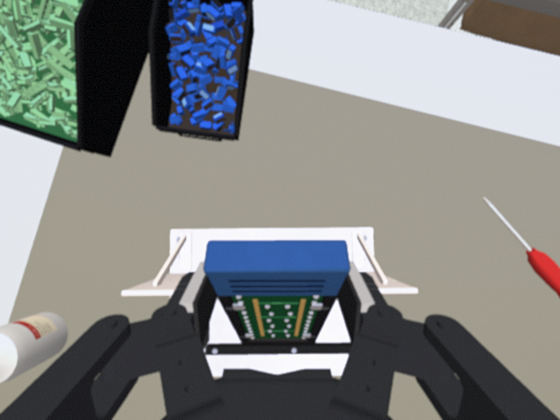

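The wrist view shows the stand back's top edge at row 292, spanning cols 123–417 around the board, and the lip at row 349. The board is hanging correctly in front of the back. I'll go down along the lean direction.

```bash
python3 - <<'E'
from h import *
p,R=toolfor(boardpose(-29+.485*20-2.5,5+.875*20,-5,29),M1)
plan(p,R,3)
E
```

```text
t 7.85 pos [0.6633 0.136  0.2003] q [-0.29  0.43 -0.01  1.85  0.05  0.46 -1.66] F [ 0.1 -0.4 -3.5] open 0.715
 shift cm (tool now) [-4.9  -0.3   5.73]  turn [ 0.0014  0.0029 -0.0054] norm 0.006
   [-1.63 -0.1   1.91] [ 0.     0.001 -0.002]
   [-1.64 -0.1   1.91] [ 0.     0.001 -0.002]
   [-1.64 -0.11  1.91] [ 0.     0.001 -0.002]
```

```bash
python3 -m crank '[[-1.6,-0.1,1.9,0,0.001,-0.002,0.5],[-1.6,-0.1,1.9,0,0.001,-0.002,0.5],[-1.2,-0.1,1.4,0,0.001,-0.002,0.5],[-0.5,0,0.5,0,0,0,0.5],[0,0,0,0,0,0,0.5]]'; python3 - <<'E'
from h import *
p,R=toolfor(boardpose(-29+.485*20-2.5,5+.875*20,-5,29),M1)
plan(p,R,1)
o=sensors.get_obs();w=camera("wrist");cv2.imwrite("pics/w10.png",cv2.resize(w["color"][220:370,180:380,::-1],None,fx=4,fy=4,interpolation=cv2.INTER_CUBIC))
c=camera("side");cv2.imwrite("pics/s10.png",cv2.resize(c["color"][120:260,210:350,::-1],None,fx=4.2,fy=4.2,interpolation=cv2.INTER_CUBIC))
E
```

```text
clock: 8.35
tool_pos: [0.6399, 0.1332, 0.1286]
tcp_rot: [0.972, 0.126, 0.195, -0.025]
contact_force: [-0.4, -0.3, -2.5]
opening: 0.717
t 8.35 pos [0.6399 0.1332 0.1286] q [-0.31  0.5   0.    1.97  0.07  0.27 -1.69] F [-0.4 -0.3 -2.5] open 0.717
 shift cm (tool now) [0. 0. 0.]  turn [ 0.0013 -0.      0.0009] norm 0.002
   [0. 0. 0.] [ 0.001 -0.     0.001]
```

View pics/w10.png

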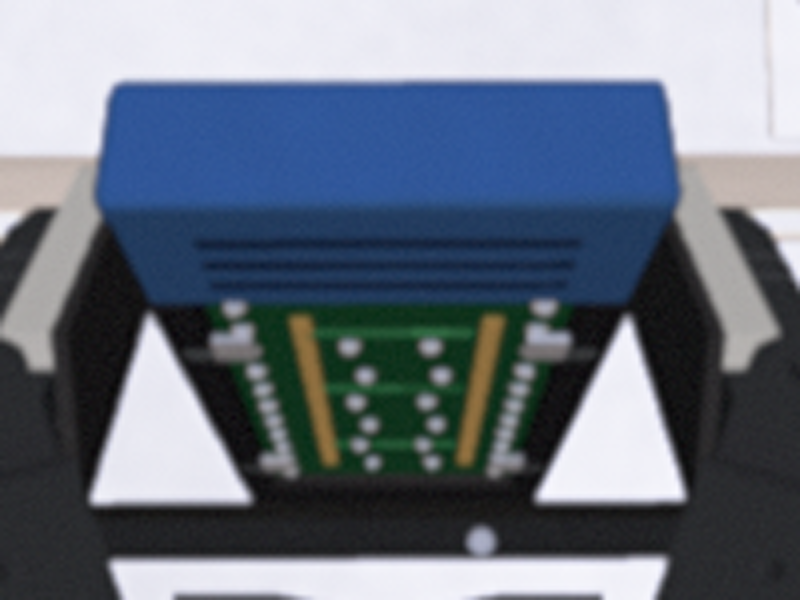

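View pics/s10.png

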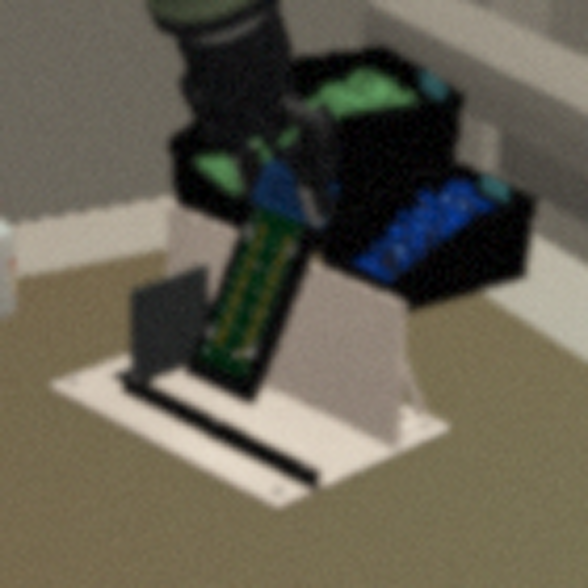

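```bash
python3 - <<'E'
from h import *
o=sensors.get_obs();w=wristcam(camera("wrist"),o)
f=lambda q:((q-[180,220]+.5)*4-.5).round(0)
for p in [(-43,-40,19),(-43,40,19),(-53,0,19),(35,-50,120),(35,60,120),(40,60,120)]: print(p,f(proj(w,stand(p))))
R=Rn.from_quat(o["tcp_rot"]).as_matrix()
for b in [(-85,32,16),(-85,-32,16),(-85,32,0),(85,32,16),(85,-32,16),(85,32,0)]:
    X=o["tool_pos"]+R@(M1[:3,:3]@(np.array(b)/1000)+M1[:3,3]);print(b,f(proj(w,X)),tostand(X).round(1))
E
```

```text
(-43, -40, 19) [541. 525.]
(-43, 40, 19) [196. 525.]
(-53, 0, 19) [369. 570.]
(35, -50, 120) [683. 252.]
(35, 60, 120) [-26. 252.]
(40, 60, 120) [-25. 219.]
(-85, 32, 16) [246. 506.] [-34.4  27.2  31.6]
(-85, -32, 16) [534. 506.] [-34.3 -36.8  31.7]
(-85, 32, 0) [250. 431.] [-20.4  27.2  23.9]
(85, 32, 16) [ 94. 220.] [ 47.6  27.4 180.5]
(85, -32, 16) [691. 221.] [ 47.7 -36.6 180.6]
(85, 32, 0) [112.  87.] [ 61.6  27.4 172.8]
```

```bash
python3 - <<'E'
from h import *
o=sensors.get_obs();w=wristcam(camera("wrist"),o)
f=lambda q:((q-[180,220]+.5)*4-.5).round(0)
print(tostand(-w["R"].T@w["t"]))
for p in [(-43,-60,5),(-43,-60,19),(-53,0,19),(35,-80,120),(40,-80,120),(35,-80,5),(40,-125,120),(93,-125,5),(93,125,5)]: print(p,f(proj(w,stand(p))),proj(w,stand(p)).round(0))
cv2.imwrite("pics/w11.png",w["color"][:,:,::-1])
E
```

```text
[ 65.06539538  -3.81220222 314.62859136]
(-43, -60, 5) [616. 504.] [334. 346.]
(-43, -60, 19) [627. 526.] [336. 351.]
(-53, 0, 19) [369. 570.] [272. 362.]
(35, -80, 120) [876. 253.] [399. 283.]
(40, -80, 120) [875. 221.] [398. 275.]
(35, -80, 5) [692. 180.] [353. 265.]
(40, -125, 120) [1163.  221.] [470. 275.]
(93, -125, 5) [867. -52.] [396. 207.]
(93, 125, 5) [-125.  -53.] [148. 206.]
```

View pics/w11.png

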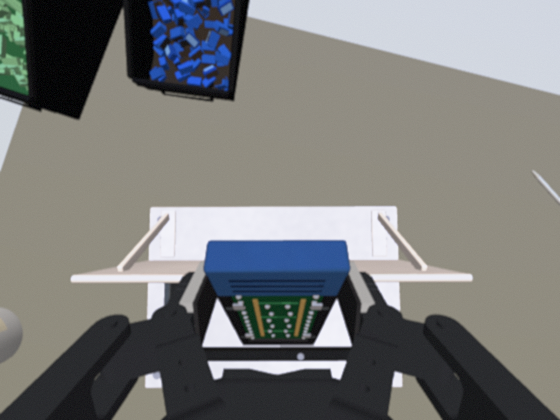

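The stand's edges match prediction within 1 px: the back's end is at (471,278) and the base corner at (396,207). I'll lower the last 15–18 mm in small steps, watching the force.

```bash
python3 -m crank '[[-0.5,0,0.4,0,0,0,0.5],[-0.4,0,0.3,0,0,0,0.5],[0,0,0,0,0,0,0.5]]' ; python3 -m crank '[[-0.16,0,0.12,0,0,0,0.5],[-0.08,0,0.06,0,0,0,0.5],[0,0,0,0,0,0,0.5]]'; python3 -m crank '[[-0.16,0,0.12,0,0,0,0.5],[0,0,0,0,0,0,0.5]]'
```

```text
clock: 8.85
tool_pos: [0.6341, 0.1325, 0.1186]
tcp_rot: [0.972, 0.127, 0.196, -0.025]
contact_force: [-0.5, -1.0, -1.8]
opening: 0.711
clock: 9.15
tool_pos: [0.6333, 0.1323, 0.1167]
tcp_rot: [0.972, 0.127, 0.196, -0.025]
contact_force: [-0.4, 1.1, -2.7]
opening: 0.716
clock: 9.35
tool_pos: [0.6322, 0.132, 0.1149]
tcp_rot: [0.972, 0.127, 0.196, -0.025]
contact_force: [-0.3, -0.2, -2.8]
opening: 0.717
```

```bash
python3 -m crank '[[-0.16,0,0.12,0,0,0,0.5],[0,0,0,0,0,0,0.5]]'; python3 -m crank '[[-0.12,0,0.1,0,0,0,0.5],[0,0,0,0,0,0,0.5]]'
```

```text
clock: 9.55
tool_pos: [0.6313, 0.1317, 0.1131]
tcp_rot: [0.972, 0.127, 0.196, -0.025]
contact_force: [-0.3, -0.2, -2.9]
opening: 0.715
clock: 9.75
tool_pos: [0.6308, 0.1316, 0.1119]
tcp_rot: [0.972, 0.127, 0.196, -0.025]
contact_force: [1.1, -0.4, -2.7]
opening: 0.714
```

```bash
python3 - <<'E'
from h import *
o=sensors.get_obs();w=wristcam(camera("wrist"),o);print(o["contact_force"],o["qpos"].round(2))
for z in (.0165,.0196):
  M=M1.copy();M[2,3]=z
  R=Rn.from_quat(o["tcp_rot"]).as_matrix()
  for b in [(-85,0,16),(-85,0,0),(47,0,0)]:
    print(b,tostand(o["tool_pos"]+R@(M[:3,:3]@(np.array(b)/1000)+M[:3,3])).round(1))
cv2.imwrite("pics/w12.png",cv2.resize(w["color"][220:370,180:380,::-1],None,fx=4,fy=4,interpolation=cv2.INTER_CUBIC))
E
```

```text
[ 1.13377959 -0.37665573 -2.69180035] [-0.31  0.52  0.01  2.01  0.08  0.21 -1.69]
(-85, 0, 16) [-44.9  -4.5  13.4]
(-85, 0, 0) [-30.9  -4.5   5.7]
(47, 0, 0) [ 32.8  -4.2 121.3]
(-85, 0, 16) [-43.7  -4.5  10.6]
(-85, 0, 0) [-29.7  -4.5   2.8]
(47, 0, 0) [ 34.   -4.2 118.4]
```

View pics/w12.png

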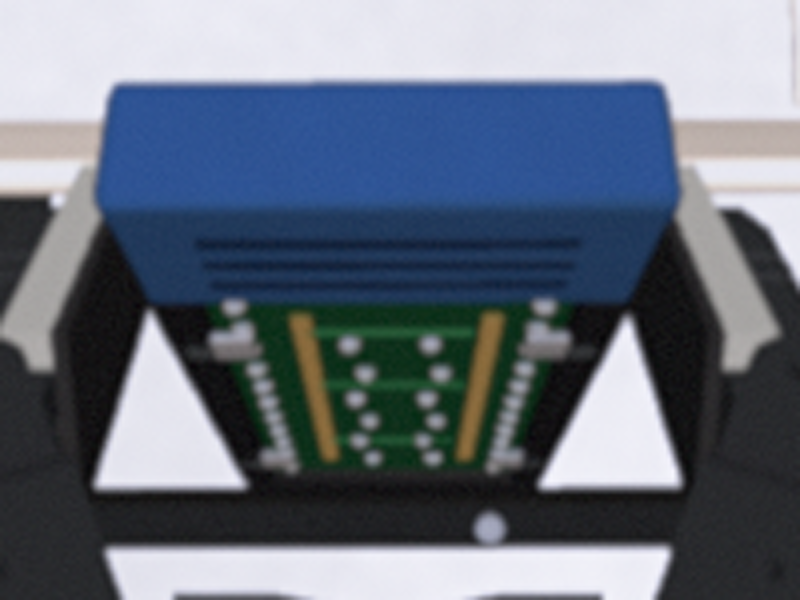

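```bash
python3 -m crank '[[-0.07,0,0.1,0,0,0,0.5],[0,0,0,0,0,0,0.5]]'; python3 -m crank '[[-0.04,0,0.1,0,0,0,0.5],[0,0,0,0,0,0,0.5]]'; python3 -m crank '[[-0.04,0,0.1,0,0,0,0.5],[0,0,0,0,0,0,0.5]]'
```

```text
clock: 10.0
tool_pos: [0.6305, 0.1315, 0.1107]
tcp_rot: [0.972, 0.127, 0.196, -0.025]
contact_force: [0.7, -0.1, -1.7]
opening: 0.717
clock: 10.2
tool_pos: [0.6308, 0.1316, 0.1098]
tcp_rot: [0.972, 0.127, 0.196, -0.025]
contact_force: [0.3, 0.0, 0.2]
opening: 0.715
clock: 10.4
tool_pos: [0.6315, 0.1318, 0.1094]
tcp_rot: [0.972, 0.127, 0.197, -0.025]
contact_force: [3.7, 0.4, 5.0]
opening: 0.716
```

Contact with the floor and lip (about 5 N). Next I'll ease it back against the stand's edge.

```bash
python3 -m crank '[[0.12,0,0.02,0,0,0,0.5],[0,0,0,0,0,0,0.5]]'; python3 -m crank '[[0.12,0,0.03,0,0,0,0.5],[0,0,0,0,0,0,0.5]]'
```

```text
clock: 10.6
tool_pos: [0.632, 0.1319, 0.1091]
tcp_rot: [0.972, 0.127, 0.196, -0.025]
contact_force: [2.6, 1.1, 3.8]
opening: 0.717
clock: 10.8
tool_pos: [0.6326, 0.1321, 0.1089]
tcp_rot: [0.972, 0.127, 0.196, -0.025]
contact_force: [-1.7, -1.3, 4.9]
opening: 0.715
```

```bash
python3 -m crank '[[0,0,0,0,0,0,0.76],[0,0,0,0,0,0,0.8],[0,0,0,0,0,0,0.88],[0,0,0,0,0,0,0.95],[0,0,0,0,0,0,1]]' 30; python3 - <<'E'
from h import *
plan()
c=camera("side");cv2.imwrite("pics/s13.png",cv2.resize(c["color"][120:260,210:350,::-1],None,fx=4.2,fy=4.2,interpolation=cv2.INTER_CUBIC))
w=camera("wrist");cv2.imwrite("pics/w13.png",w["color"][:,:,::-1])
E
```

```text
clock: 11.3
tool_pos: [0.6327, 0.1321, 0.109]
tcp_rot: [0.972, 0.127, 0.196, -0.025]
contact_force: [-0.1, -0.5, 0.0]
opening: 1.002
t 11.3 pos [0.6327 0.1321 0.109 ] q [-0.31  0.53  0.01  2.01  0.08  0.21 -1.69] F [-0.1 -0.5  0. ] open 1.002
 shift cm (tool now) [0. 0. 0.]  turn [0. 0. 0.] norm 0.0
```

View pics/s13.png

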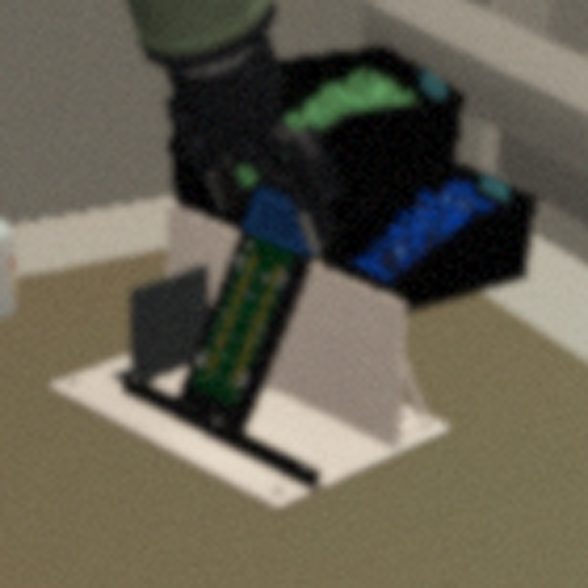

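View pics/w13.png

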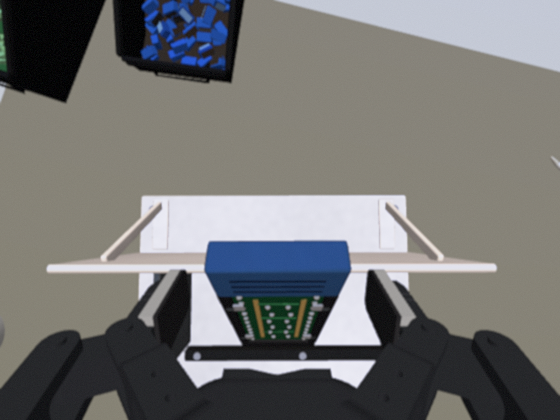

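Released: the board leans alone at cols 208–350, its foot behind the lip at row 345, and the open fingers are clear (force 0). I'll back off and give it more than a second before regripping from above.

```bash
cat >> h.py <<'E'
M2=np.eye(4);M2[:3,:3]=np.column_stack([[0,0,-1.],[0,-1,0],[-1,0,0]]);M2[:3,3]=-M2[:3,:3]@np.array([.026,0,.008])
def up(RO,d):return RO[0],RO[1]+RO[0][:,0]*d
E
python3 -m crank '[[0,0,-2,0,0,0,1],[0,0,-3,0,0,0,1],[0,0,-4,0,0,0,1],[0,0,-3,0,0,0,1],[0,0,0,0,0,0,1]]'; python3 - <<'E'
from h import *
c=camera("side");cv2.imwrite("pics/s14.png",cv2.resize(c["color"][120:260,210:350,::-1],None,fx=4.2,fy=4.2,interpolation=cv2.INTER_CUBIC))
w=camera("wrist");cv2.imwrite("pics/w14.png",w["color"][:,:,::-1])
p,R=toolfor(up(boardpose(-29,5,-4.5,29),.10),M2);print(p)
plan(p,R,8)
E
```

```text
clock: 11.9
tool_pos: [0.5884, 0.1203, 0.2237]
tcp_rot: [0.972, 0.126, 0.199, -0.025]
contact_force: [0.5, 1.0, -0.6]
opening: 0.998
[0.6532588  0.13722786 0.19342324]
t 12.0 pos [0.588  0.1204 0.2203] q [-0.3   0.29 -0.01  2.03  0.06  0.43 -1.68] F [-0.2  0.5 -0.6] open 1.003
 shift cm (tool now) [5.16 0.04 5.09]  turn [ 0.0014 -0.9056  0.0014] norm 0.906
   [0.65 0.   0.64] [ 0.    -0.113  0.   ]
   [0.71 0.   0.56] [ 0.    -0.113  0.   ]
   [0.77 0.   0.48] [ 0.    -0.113  0.   ]
   [0.82 0.   0.39] [ 0.    -0.113  0.   ]
   [0.86 0.   0.29] [ 0.    -0.113  0.   ]
   [0.89 0.   0.19] [ 0.    -0.113  0.   ]
   [0.9  0.   0.09] [ 0.    -0.113  0.   ]
   [ 0.91  0.   -0.01] [ 0.    -0.113  0.   ]
```

View pics/s14.png

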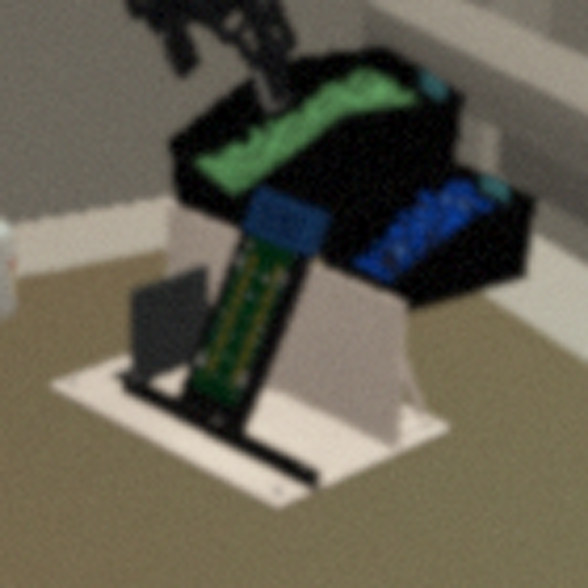

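View pics/w14.png

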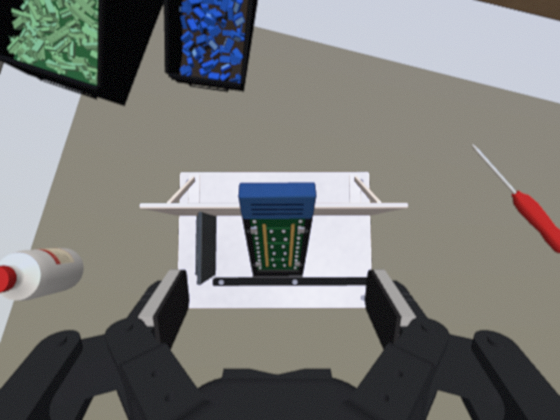

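The board stands by itself, squarely against the back with its foot at the lip. Next is the regrip pose.

```bash
python3 -m crank '[[0.65,0,0.64,0,-0.113,0,1],[0.7,0,0.56,0,-0.113,0,1],[0.8,0,0.48,0,-0.113,0,1],[0.8,0,0.4,0,-0.113,0,1],[0.9,0,0.3,0,-0.113,0,1],[0.9,0,0.2,0,-0.113,0,1],[0.9,0,0.1,0,-0.113,0,1],[0.9,0,0,0,-0.113,0,1]]'; python3 -m crank '[[0,0,0,0,0,0,1],[0,0,0,0,0,0,1]]'; python3 - <<'E'
from h import *
p,R=toolfor(up(boardpose(-29,5,-4.5,29),.10),M2);plan(p,R)
o=sensors.get_obs();w=wristcam(camera("wrist"),o);cv2.imwrite("pics/w15.png",w["color"][:,:,::-1])
R,O=boardpose(-29,5,-4.5,29)
for b in [(85,32,16),(85,-32,16),(85,32,0),(85,-32,0)]: print(b,proj(w,O+R@(np.array(b)/1000)).round(0))
E
```

```text
clock: 12.8
tool_pos: [0.6533, 0.1378, 0.1906]
tcp_rot: [0.96, 0.125, -0.25, 0.033]
contact_force: [-0.1, -0.0, 0.8]
opening: 0.998
clock: 13.0
tool_pos: [0.6529, 0.1376, 0.1885]
tcp_rot: [0.96, 0.125, -0.249, 0.033]
contact_force: [-1.8, 0.1, -0.1]
opening: 1.001
t 13.0 pos [0.6529 0.1376 0.1885] q [-0.29  0.96  0.01  0.92 -0.02  1.77 -1.6 ] F [-1.8  0.1 -0.1] open 1.001
 shift cm (tool now) [-0.22  0.05 -0.44]  turn [0.0022 0.0011 0.0006] norm 0.002
(85, 32, 16) [233. 243.]
(85, -32, 16) [322. 243.]
(85, 32, 0) [232. 222.]
(85, -32, 0) [323. 222.]
```

View pics/w15.png

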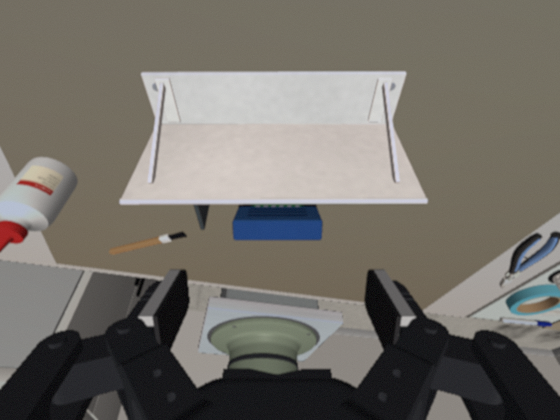

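Blue end face at rows 220–240, cols 234–322, within 3 px of the prediction. Descending along it.

```bash
python3 -m crank '[[-0.1,0,2.5,0,0,0,1],[-0.1,0,2.5,0,0,0,1],[0,0,2,0,0,0,1],[0,0,0,0,0,0,1]]'; python3 - <<'E'
from h import *
p,R=toolfor(boardpose(-29,5,-4.5,29),M2);plan(p,R)
o=sensors.get_obs();w=wristcam(camera("wrist"),o);cv2.imwrite("pics/w16.png",w["color"][:,:,::-1])
R,O=boardpose(-29,5,-4.5,29)
for b in [(85,32,16),(85,-32,16),(85,32,0),(85,-32,0)]: print(b,proj(w,O+R@(np.array(b)/1000)).round(0))
E
```

```text
clock: 13.45
tool_pos: [0.6173, 0.1279, 0.1324]
tcp_rot: [0.96, 0.125, -0.247, 0.033]
contact_force: [-0.4, -0.2, -0.5]
opening: 1.0
t 13.45 pos [0.6173 0.1279 0.1324] q [-0.29  0.93 -0.    1.12 -0.01  1.59 -1.6 ] F [-0.4 -0.2 -0.5] open 1.0
 shift cm (tool now) [0.28 0.01 2.86]  turn [ 0.0018 -0.0024  0.0005] norm 0.003
(85, 32, 16) [215. 289.]
(85, -32, 16) [341. 289.]
(85, 32, 0) [213. 260.]
(85, -32, 0) [343. 260.]
```

View pics/w16.png

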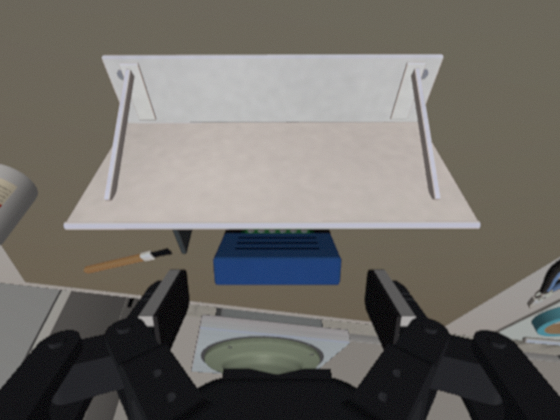

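```bash
python3 -m crank '[[0.2,0,1.2,0,0,0,1],[0.1,0,1,0,0,0,1],[0,0,0.5,0,0,0,1],[0,0,0,0,0,0,1]]'; python3 - <<'E'
from h import *
p,R=toolfor(boardpose(-29,5,-4.5,29),M2);plan(p,R)
o=sensors.get_obs();w=wristcam(camera("wrist"),o);cv2.imwrite("pics/w17.png",cv2.resize(w["color"][190:370,160:400,::-1],None,fx=3.3,fy=3.3,interpolation=cv2.INTER_CUBIC))
E
```

```text
clock: 13.9
tool_pos: [0.6083, 0.1257, 0.1062]
tcp_rot: [0.96, 0.125, -0.248, 0.033]
contact_force: [0.2, -0.1, 0.3]
opening: 1.001
t 13.9 pos [0.6083 0.1257 0.1062] q [-0.29  0.94 -0.01  1.17 -0.01  1.53 -1.6 ] F [ 0.2 -0.1  0.3] open 1.001
 shift cm (tool now) [-0.17  0.03  0.12]  turn [ 0.0019 -0.0012  0.0007] norm 0.002
```

View pics/w17.png

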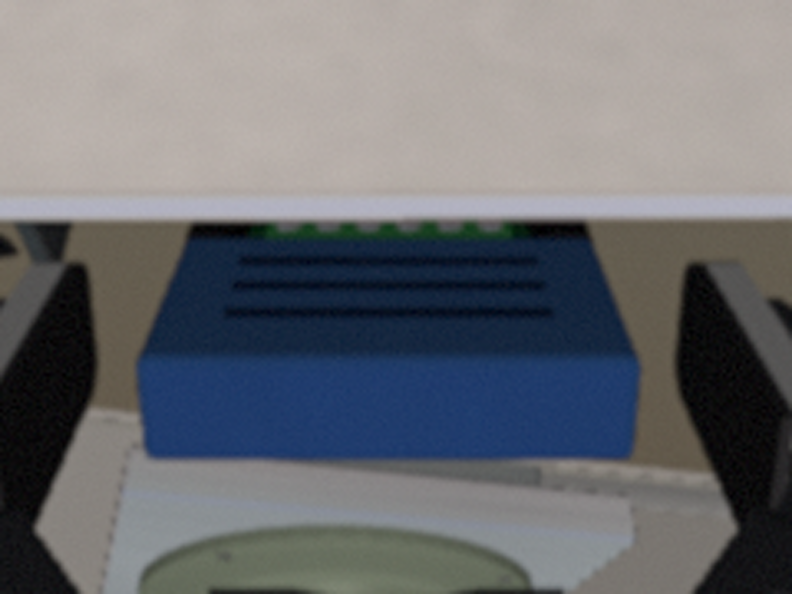

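```bash
python3 -m crank '[[-0.05,0,0,0,0,0,0.85],[0,0,0,0,0,0,0.75],[0,0,0,0,0,0,0.6],[0,0,0,0,0,0,0.5],[0,0,0,0,0,0,0.5],[0,0,0,0,0,0,0.5]]' 90; python3 - <<'E'
from h import *
p,R=toolfor(boardpose(-29,5,-4.5,29),M2);plan(p,R)
o=sensors.get_obs();w=wristcam(camera("wrist"),o);cv2.imwrite("pics/w18.png",cv2.resize(w["color"][190:370,160:400,::-1],None,fx=3.3,fy=3.3,interpolation=cv2.INTER_CUBIC))
E
```

```text
clock: 14.55
tool_pos: [0.6089, 0.1257, 0.1077]
tcp_rot: [0.961, 0.125, -0.247, 0.033]
contact_force: [2.4, -0.1, 5.5]
opening: 0.735
t 14.55 pos [0.6089 0.1257 0.1077] q [-0.29  0.94 -0.01  1.17 -0.01  1.53 -1.6 ] F [ 2.4 -0.1  5.5] open 0.735
 shift cm (tool now) [-0.15  0.01  0.28]  turn [ 0.002  -0.0035  0.0005] norm 0.004
```

View pics/w18.png

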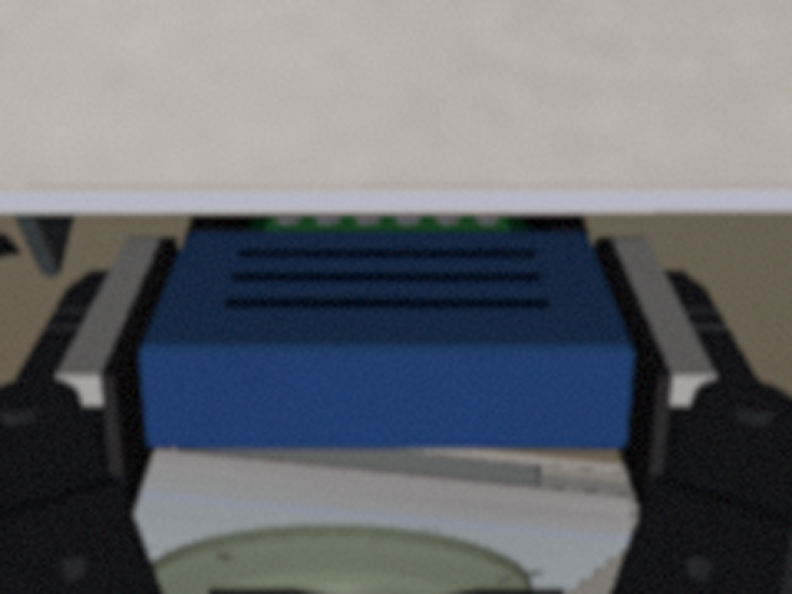

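```bash
python3 -m crank '[[0,0,0,0,0,0,0.5],[0,0,0,0,0,0,0.5]]'; python3 - <<'E'
from h import *
o=sensors.get_obs();R,O=boardpose(-29,5,-4.5,29)
T=np.eye(4);T[:3,:3]=Rn.from_quat(o["tcp_rot"]).as_matrix();T[:3,3]=o["tool_pos"]
B=np.eye(4);B[:3,:3]=R;B[:3,3]=O
M=np.linalg.inv(T)@B;np.save("M3.npy",M);print(M.round(4),o["opening"],o["contact_force"])
E
python3 -m crank '[[0,0,-0.5,0,0,0,0.5],[0,0,-1.5,0,0,0,0.5],[0,0,-2,0,0,0,0.5],[0,0,-2.5,0,0,0,0.5],[0,0,-2.5,0,0,0,0.5],[0,0,0,0,0,0,0.5]]'; python3 - <<'E'
from h import *
plan()
c=camera("side");cv2.imwrite("pics/s19.png",cv2.resize(c["color"][100:260,190:370,::-1],None,fx=3.5,fy=3.5,interpolation=cv2.INTER_CUBIC))
o=sensors.get_obs();w=wristcam(camera("wrist"),o);cv2.imwrite("pics/w19.png",w["color"][:,:,::-1])
E
```

```text
clock: 14.8
tool_pos: [0.6089, 0.1257, 0.1077]
tcp_rot: [0.961, 0.125, -0.247, 0.033]
contact_force: [1.5, -0.7, 6.2]
opening: 0.729
[[ 3.50e-03  5.00e-04 -1.00e+00  6.40e-03]
 [ 2.00e-03 -1.00e+00 -5.00e-04  0.00e+00]
 [-1.00e+00 -2.00e-03 -3.50e-03  2.88e-02]
 [ 0.00e+00  0.00e+00  0.00e+00  1.00e+00]] 0.7292054448417054 [ 1.51653752 -0.65371837  6.2219363 ]
clock: 15.4
tool_pos: [0.6522, 0.1375, 0.1882]
tcp_rot: [0.961, 0.125, -0.245, 0.032]
contact_force: [-0.9, -0.3, -1.4]
opening: 0.732
t 15.4 pos [0.6522 0.1375 0.1882] q [-0.29  0.95  0.01  0.93 -0.02  1.75 -1.6 ] F [-0.9 -0.3 -1.4] open 0.732
 shift cm (tool now) [0. 0. 0.]  turn [0. 0. 0.] norm 0.0
```

View pics/s19.png

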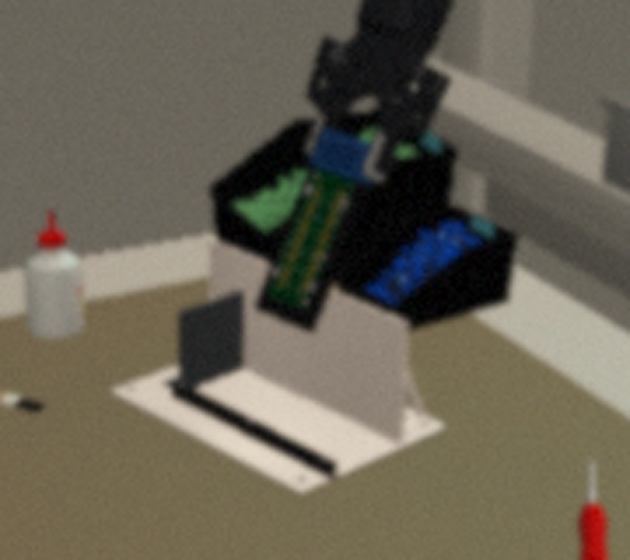

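View pics/w19.png

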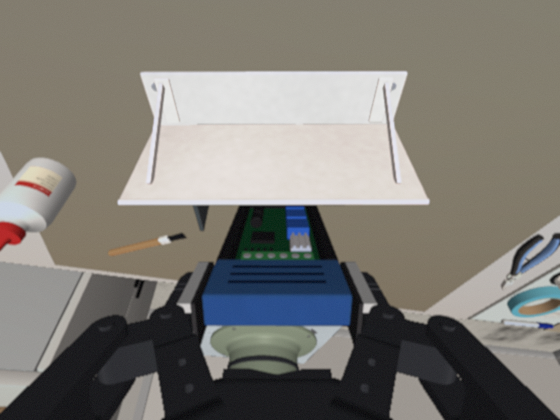

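Held square. The wrist view shows the component side facing the stand's back. I'll move clear of the back, then turn about the long axis. Joint 7 has to go positive, so tool z is negative.

```bash
python3 -m crank '[[-2,0,-1,0,0,0,0.5],[-3,0,-1,0,0,0,0.5],[-2,0,-1,0,0,-0.05,0.5],[0,0,0,0,0,-0.145,0.5],[0,0,0,0,0,-0.145,0.5],[0,0,0,0,0,-0.145,0.5],[0,0,0,0,0,-0.145,0.5],[0,0,0,0,0,-0.145,0.5]]';python3 -c "
from h import *
plan()"
```

```text
clock: 16.3
tool_pos: [0.6043, 0.1248, 0.2448]
tcp_rot: [0.84, 0.481, -0.242, -0.064]
contact_force: [0.4, -0.1, -2.5]
opening: 0.731
t 16.3 pos [0.6043 0.1248 0.2448] q [-0.2   0.82 -0.19  1.07  0.09  1.77 -0.91] F [ 0.4 -0.1 -2.5] open 0.731
 shift cm (tool now) [0. 0. 0.]  turn [0. 0. 0.] norm 0.0
```

```bash
python3 -m crank '[[0,0,0,0,0,-0.145,0.5],[0,0,0,0,0,-0.145,0.5],[0,0,0,0,0,-0.145,0.5],[0,0,0,0,0,-0.145,0.5],[0,0,0,0,0,-0.145,0.5],[0,0,0,0,0,-0.145,0.5],[0,0,0,0,0,-0.145,0.5],[0,0,0,0,0,-0.145,0.5]]';python3 -m crank '[[0,0,0,0,0,-0.145,0.5],[0,0,0,0,0,-0.145,0.5],[0,0,0,0,0,-0.145,0.5],[0,0,0,0,0,-0.145,0.5],[0,0,0,0,0,-0.145,0.5],[0,0,0,0,0,-0.145,0.5],[0,0,0,0,0,-0.145,0.5]]';python3 -c "
from h import *
M=np.load('M3.npy')
p,R=toolfor(up(boardpose(-29-4,5,43-4,29,False),.09),M)
plan(p,R,3)"
```

```text
clock: 17.1
tool_pos: [0.6043, 0.1249, 0.2448]
tcp_rot: [0.439, 0.863, -0.167, -0.186]
contact_force: [-0.3, 0.1, -3.5]
opening: 0.732
clock: 17.8
tool_pos: [0.6044, 0.1249, 0.2448]
tcp_rot: [-0.036, 0.968, -0.056, -0.244]
contact_force: [-0.3, -0.1, -2.3]
opening: 0.734
t 17.8 pos [0.6044 0.1249 0.2448] q [ 0.03  0.89 -0.72  1.05  0.39  1.85  1.04] F [-0.3 -0.1 -2.3] open 0.734
 shift cm (tool now) [-5.5   5.4   2.96]  turn [-0.0041  0.0047 -0.1848] norm 0.185
   [-1.83  1.8   0.99] [-0.001  0.002 -0.062]
   [-1.94  1.68  0.99] [-0.001  0.002 -0.062]
   [-2.04  1.56  0.99] [-0.001  0.002 -0.062]
```

```bash
python3 -m crank '[[0,0,0,-0.002,0.002,-0.092,0.5],[0,0,0,-0.002,0.002,-0.092,0.5],[0,0,0,0,0,0,0.5]]';python3 - <<'E'
from h import *
M=np.load('M3.npy')
p,R=toolfor(up(boardpose(-29-4,5,43-4,29,False),.09),M)
plan(p,R,3)
w=camera("wrist");cv2.imwrite("pics/w20.png",w["color"][:,:,::-1])
c=camera("side");cv2.imwrite("pics/s20.png",cv2.resize(c["color"][90:260,190:370,::-1],None,fx=3.5,fy=3.5,interpolation=cv2.INTER_CUBIC))
E
```

```text
clock: 18.1
tool_pos: [0.6045, 0.1248, 0.2448]
tcp_rot: [-0.122, 0.96, -0.032, -0.25]
contact_force: [-0.4, -0.3, -2.4]
opening: 0.731
t 18.1 pos [0.6045 0.1248 0.2448] q [ 0.05  0.9  -0.76  1.04  0.41  1.87  1.21] F [-0.4 -0.3 -2.4] open 0.731
 shift cm (tool now) [-6.38  4.32  2.96]  turn [ 0.0003  0.0006 -0.0051] norm 0.005
   [-2.13  1.44  0.99] [ 0.     0.    -0.002]
   [-2.13  1.44  0.99] [ 0.     0.    -0.002]
   [-2.13  1.43  0.99] [ 0.     0.    -0.002]
```

View pics/w20.png

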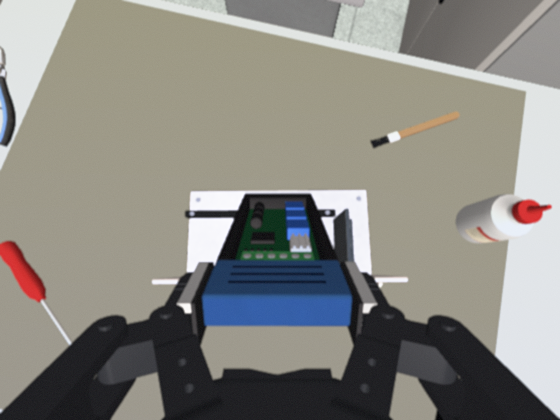

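View pics/s20.png

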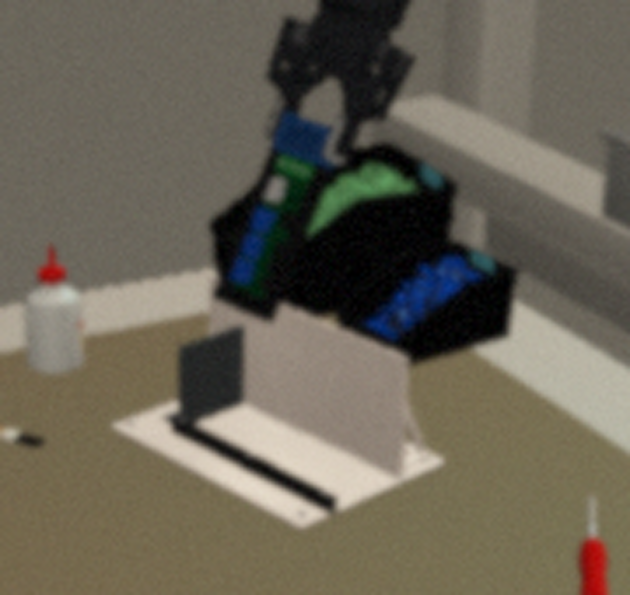

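The component side now faces out, with the side stop at (343,245) to the right of the board and the lip at row 214. I'll refine the in-hand pose.

```bash
python3 - <<'E'
import cv2
a=cv2.imread('pics/w20.png')
cv2.imwrite('pics/w20z.png',cv2.resize(a[185:335,190:370],None,fx=4.4,fy=4,interpolation=cv2.INTER_CUBIC))
E
```

```text
(no output)
```

View pics/w20z.png

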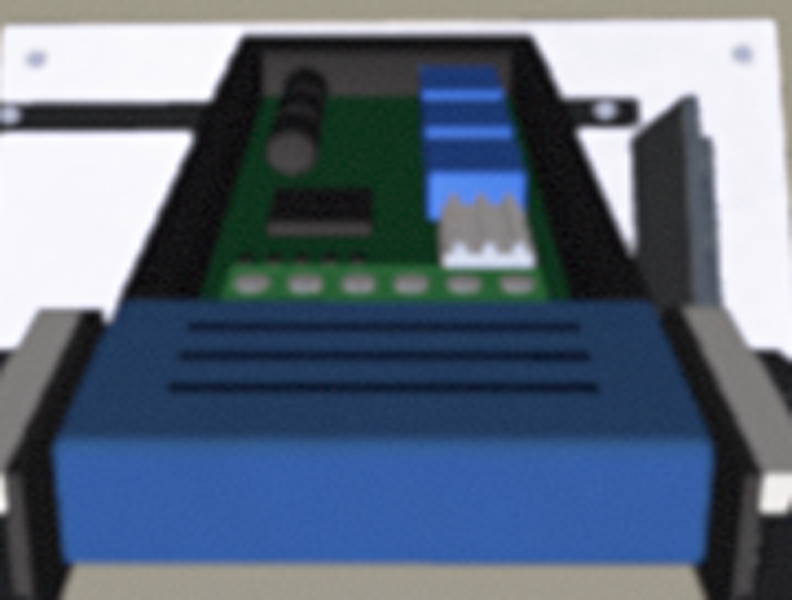

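```bash
python3 - <<'E'
from h import *
c=camera("wrist")
o=np.array([[85,32,0],[85,-32,0],[85,32,16],[85,-32,16],[51,32,0],[51,-32,0],[-85,32,0],[-85,-32,0]])/1000
z=np.array([[52,440],[714,440],[65,562],[705,562],[112,300],[660,300],[245,36],[533,36]],float)
img=(z+.5)/[4.4,4]-.5+[190,185]
T,e=pnp(o,img,c);M=c["T_tool_cam"]@T;np.save("M4.npy",M)
print(e,M.round(4));print(np.load("M3.npy").round(4))
print("pitch deg",np.degrees(M[0,0]),"inplane",np.degrees(M[1,0]))
E
```

```text
1.9129737344753153 [[ 0.0173 -0.0054 -0.9998  0.0038]
 [-0.0076 -1.      0.0053  0.0012]
 [-0.9998  0.0075 -0.0173  0.0316]
 [ 0.      0.      0.      1.    ]]
[[ 3.50e-03  5.00e-04 -1.00e+00  6.40e-03]
 [ 2.00e-03 -1.00e+00 -5.00e-04  0.00e+00]
 [-1.00e+00 -2.00e-03 -3.50e-03  2.88e-02]
 [ 0.00e+00  0.00e+00  0.00e+00  1.00e+00]]
pitch deg 0.9903719886891327 inplane -0.43667724678348807
```

```bash
cat >> h.py <<'E'
M5=M2.copy();M5[:3,3]=[.0058,.0003,.0298]
E
python3 -m crank '[[-2.1,1.4,0.6,0,0,-0.005,0.5],[-2.1,1.4,0.6,0,0,0,0.5],[-1.5,1,0.6,0,0,0,0.5],[-0.6,0.4,0.6,0,0,0,0.5],[0,0,0,0,0,0,0.5],[0,0,0,0,0,0,0.5]]'; python3 - <<'E'
from h import *
p,R=toolfor(up(boardpose(-29-3,5,43-4,29,False),.03),M5)
plan(p,R,3)
w=camera("wrist");cv2.imwrite("pics/w21.png",w["color"][:,:,::-1])
E
```

```text
clock: 18.85
tool_pos: [0.6365, 0.1759, 0.1949]
tcp_rot: [-0.122, 0.96, -0.031, -0.249]
contact_force: [-0.1, -0.7, -2.4]
opening: 0.734
t 18.85 pos [0.6365 0.1759 0.1949] q [-0.05  1.02 -0.74  0.91  0.43  1.86  1.19] F [-0.1 -0.7 -2.4] open 0.734
 shift cm (tool now) [-0.15  0.14  6.58]  turn [ 0.0024 -0.0011 -0.0031] norm 0.004
   [-0.05  0.05  2.19] [ 0.001 -0.    -0.001]
   [-0.05  0.05  2.19] [ 0.001 -0.    -0.001]
   [-0.05  0.05  2.19] [ 0.001 -0.    -0.001]
```

View pics/w21.png

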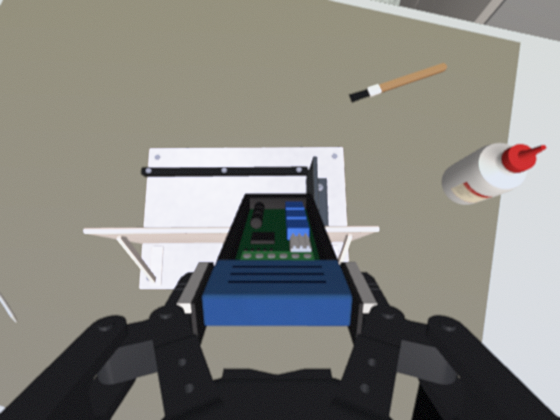

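```bash
python3 -m crank '[[0,0,1.5,0.002,-0.001,-0.003,0.5],[-0.1,0.1,2,0,0,0,0.5],[0,0,1.5,0,0,0,0.5],[0,0,0,0,0,0,0.5]]'; python3 - <<'E'
from h import *
p,R=toolfor(up(boardpose(-29-2,5,43-3,29,False),.01),M5)
plan(p,R,3)
o=sensors.get_obs();w=wristcam(camera("wrist"),o);cv2.imwrite("pics/w22.png",cv2.resize(w["color"][130:330,170:400,::-1],None,fx=3.4,fy=3,interpolation=cv2.INTER_CUBIC))
f=lambda q:((q-[170,130]+.5)*[3.4,3]-.5).round(0)
for q in [(-43,-100,19),(-43,75,19),(-43,75,5),(-41,75,85),(35,75,85),(35,125,120),(35,-60,120)]: print(q,f(proj(w,stand(q))))
R=Rn.from_quat(o["tcp_rot"]).as_matrix()
for b in [(-85,32,0),(-85,-32,0),(85,-32,0),(85,-32,16),(85,32,0)]:
    X=o["tool_pos"]+R@(M5[:3,:3]@(np.array(b)/1000)+M5[:3,3]);print(b,f(proj(w,X)),tostand(X).round(1))
E
```

```text
clock: 19.3
tool_pos: [0.613, 0.1701, 0.1498]
tcp_rot: [-0.124, 0.96, -0.032, -0.249]
contact_force: [0.4, 0.5, -2.4]
opening: 0.729
t 19.3 pos [0.613  0.1701 0.1498] q [-0.02  1.02 -0.74  1.06  0.44  1.75  1.16] F [ 0.4  0.5 -2.4] open 0.729
 shift cm (tool now) [-0.16  0.22  3.42]  turn [-0.     -0.0016 -0.0002] norm 0.002
   [-0.05  0.07  1.14] [-0.    -0.001 -0.   ]
   [-0.05  0.07  1.14] [-0.    -0.001 -0.   ]
   [-0.05  0.07  1.14] [-0.    -0.001 -0.   ]
(-43, -100, 19) [-80. 157.]
(-43, 75, 19) [483. 157.]
(-43, 75, 5) [478. 168.]
(-41, 75, 85) [512. 100.]
(35, 75, 85) [521. 372.]
(35, 125, 120) [793. 366.]
(35, -60, 120) [-120.  366.]
(-85, 32, 0) [247. 184.] [-25.1   5.8  52.3]
(-85, -32, 0) [479. 184.] [-25.1  69.8  52.3]
(85, -32, 0) [622. 499.] [ 57.6  69.8 200.8]
(85, -32, 16) [613. 594.] [ 71.5  69.8 193. ]
(85, 32, 0) [102. 499.] [ 57.5   5.8 200.8]
```

View pics/w22.png

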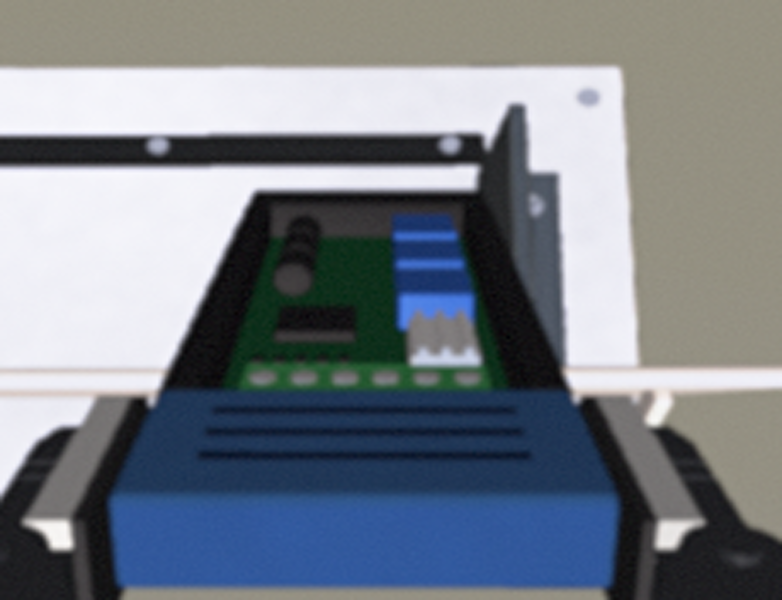

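```bash
python3 -m crank '[[-0.05,0,1.2,0,-0.001,0,0.5],[-0.05,0,1,0,0,0,0.5],[0,0,0.4,0,0,0,0.5],[0,0,0,0,0,0,0.5]]'; python3 - <<'E'
from h import *
p,R=toolfor(boardpose(-29-1.5,5,43-3,29,False),M5)
plan(p,R)
o=sensors.get_obs();w=wristcam(camera("wrist"),o);cv2.imwrite("pics/w23.png",cv2.resize(w["color"][130:330,170:400,::-1],None,fx=3.4,fy=3,interpolation=cv2.INTER_CUBIC))
E
```

```text
clock: 19.75
tool_pos: [0.6023, 0.1684, 0.127]
tcp_rot: [-0.125, 0.96, -0.032, -0.248]
contact_force: [-0.6, -0.2, -1.8]
opening: 0.731
t 19.75 pos [0.6023 0.1684 0.127 ] q [-0.01  1.02 -0.74  1.12  0.45  1.69  1.15] F [-0.6 -0.2 -1.8] open 0.731
 shift cm (tool now) [-0.04  0.11  1.88]  turn [0.0004 0.0004 0.0008] norm 0.001
```

View pics/w23.png

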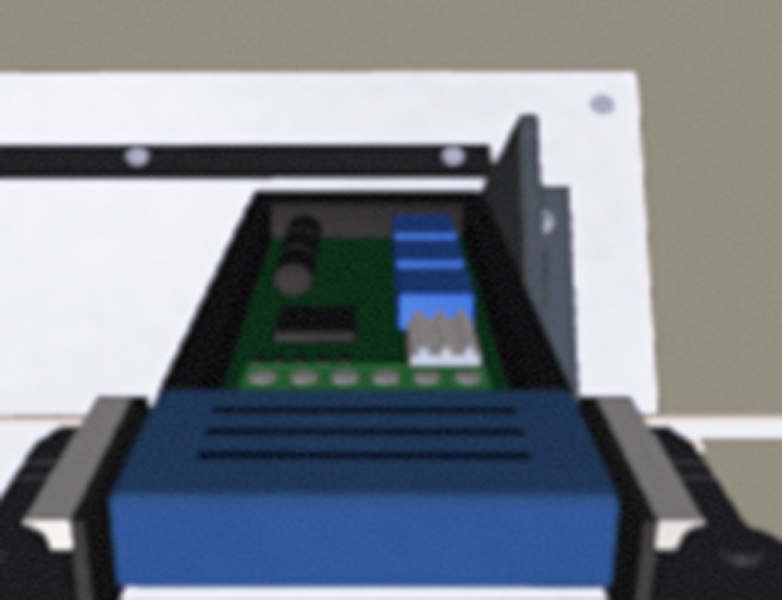

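```bash
python3 -m crank '[[0,0,0.7,0,0,0,0.5],[0,0,0.5,0,0,0,0.5],[0,0,0.2,0,0,0,0.5],[0,0,0,0,0,0,0.5]]'; python3 -m crank '[[0,0,0.2,0,0,0,0.5],[0,0,0,0,0,0,0.5]]'; python3 -m crank '[[0,0,0.2,0,0,0,0.5],[0,0,0,0,0,0,0.5]]'; python3 - <<'E'
from h import *
p,R=toolfor(boardpose(-29-1.5,5,43-3,29,False),M5)
plan(p,R)
E
```

```text
clock: 20.2
tool_pos: [0.5956, 0.1668, 0.1144]
tcp_rot: [-0.125, 0.96, -0.032, -0.248]
contact_force: [-0.5, -0.5, -1.4]
opening: 0.734
clock: 20.4
tool_pos: [0.5948, 0.1666, 0.1128]
tcp_rot: [-0.125, 0.96, -0.032, -0.248]
contact_force: [0.7, 0.0, -3.7]
opening: 0.733
clock: 20.6
tool_pos: [0.5939, 0.1664, 0.111]
tcp_rot: [-0.125, 0.96, -0.032, -0.248]
contact_force: [0.0, 0.7, -3.2]
opening: 0.733
t 20.6 pos [0.5939 0.1664 0.111 ] q [ 0.    1.03 -0.74  1.16  0.45  1.65  1.14] F [ 0.   0.7 -3.2] open 0.733
 shift cm (tool now) [-0.03  0.09  0.06]  turn [0.0005 0.0006 0.0011] norm 0.001
```

```bash
python3 -m crank '[[0,0,0.1,0,0,0,0.5],[0,0,0,0,0,0,0.5]]'; python3 -m crank '[[0,0,0.1,0,0,0,0.5],[0,0,0,0,0,0,0.5]]'; python3 -m crank '[[0,0,0.1,0,0,0,0.5],[0,0,0,0,0,0,0.5]]'
```

```text
clock: 20.8
tool_pos: [0.5935, 0.1663, 0.1102]
tcp_rot: [-0.125, 0.96, -0.032, -0.248]
contact_force: [2.1, 0.5, -1.8]
opening: 0.729
clock: 21.0
tool_pos: [0.5934, 0.1663, 0.1099]
tcp_rot: [-0.125, 0.96, -0.032, -0.247]
contact_force: [3.3, 1.0, 2.9]
opening: 0.734
clock: 21.2
tool_pos: [0.5934, 0.1663, 0.1097]
tcp_rot: [-0.125, 0.961, -0.031, -0.247]
contact_force: [8.0, 2.4, 11.1]
opening: 0.731
```

Foot is on the floor and against the lip. I'll relieve 1 mm, then slide toward the side stop watching the sideways force.

```bash
python3 -m crank '[[0,0.1,-0.15,0,0,0,0.5],[0,0,0,0,0,0,0.5]]'; python3 -m crank '[[0,0.1,0,0,0,0,0.5],[0,0,0,0,0,0,0.5]]'; python3 -m crank '[[0,0.1,0,0,0,0,0.5],[0,0,0,0,0,0,0.5]]';python3 -c "
from h import *
p,R=toolfor(boardpose(-29-1.5,5,43,29,False),M5)
plan(p,R)"
```

```text
clock: 21.4
tool_pos: [0.5931, 0.1672, 0.11]
tcp_rot: [-0.125, 0.96, -0.032, -0.248]
contact_force: [4.5, 0.4, 3.7]
opening: 0.735
clock: 21.6
tool_pos: [0.593, 0.1676, 0.1099]
tcp_rot: [-0.124, 0.96, -0.032, -0.248]
contact_force: [5.4, -2.6, 2.9]
opening: 0.732
clock: 21.8
tool_pos: [0.5928, 0.1682, 0.1099]
tcp_rot: [-0.124, 0.96, -0.033, -0.248]
contact_force: [5.3, -3.2, 2.2]
opening: 0.731
t 21.8 pos [0.5928 0.1682 0.1099] q [ 0.    1.03 -0.74  1.16  0.45  1.65  1.13] F [ 5.3 -3.2  2.2] open 0.731
 shift cm (tool now) [-0.02  0.18 -0.07]  turn [-0.001   0.0009 -0.    ] norm 0.001
```

```bash
python3 -m crank '[[0,0.08,-0.03,0,0,0,0.5],[0,0,0,0,0,0,0.5]]'; python3 -m crank '[[0,0.08,0,0,0,0,0.5],[0,0,0,0,0,0,0.5]]';python3 - <<'E'
from h import *
o=sensors.get_obs();print(o["wrist_torque"])
plan()
w=wristcam(camera("wrist"),o);cv2.imwrite("pics/w24.png",cv2.resize(w["color"][130:330,170:400,::-1],None,fx=3.4,fy=3,interpolation=cv2.INTER_CUBIC))
E
```

```text
clock: 22.0
tool_pos: [0.5928, 0.1684, 0.1099]
tcp_rot: [-0.124, 0.96, -0.033, -0.248]
contact_force: [4.7, -6.3, 1.7]
opening: 0.733
clock: 22.2
tool_pos: [0.5928, 0.1686, 0.1099]
tcp_rot: [-0.124, 0.96, -0.033, -0.248]
contact_force: [6.5, -8.6, 1.6]
opening: 0.731
[-2.56816223 -2.00790789  1.79923977]
t 22.2 pos [0.5928 0.1686 0.1099] q [-0.    1.03 -0.74  1.16  0.45  1.65  1.13] F [ 6.5 -8.6  1.6] open 0.731
 shift cm (tool now) [0. 0. 0.]  turn [0. 0. 0.] norm 0.0
```

View pics/w24.png

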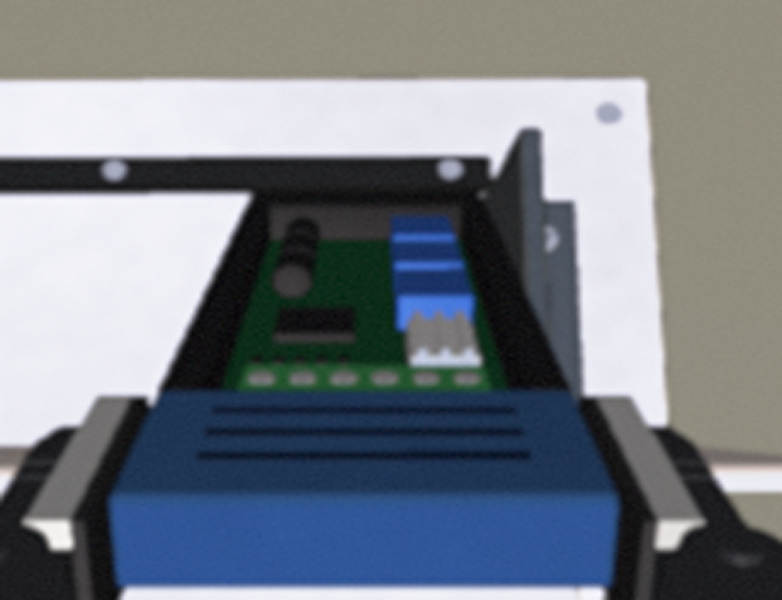

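```bash
python3 - <<'E'
from h import *
o=sensors.get_obs();R=Rn.from_quat(o["tcp_rot"]).as_matrix()
F=R.T@o["contact_force"];t=R.T@o["wrist_torque"];print(F.round(2),t.round(3),"l",-t[0]/F[1], t[1]/F[0])
E
```

```text
[ -2.8  -10.07  -2.72] [ 3.418 -1.317 -0.067] l 0.3393029748162176 0.47100237298724906
```

The board is touching the stop (−8.6 N sideways). I'll ease it back onto the edge and reduce the side load, then release.

```bash
python3 -m crank '[[-0.1,-0.04,0,0,0,0,0.5],[0,0,0,0,0,0,0.5]]';python3 -m crank '[[-0.08,0,0,0,0,0,0.5],[0,0,0,0,0,0,0.5]]'
```

```text
clock: 22.45
tool_pos: [0.5935, 0.1687, 0.1095]
tcp_rot: [-0.124, 0.96, -0.033, -0.248]
contact_force: [4.6, -7.8, 3.9]
opening: 0.73
clock: 22.65
tool_pos: [0.594, 0.1689, 0.1092]
tcp_rot: [-0.124, 0.96, -0.033, -0.248]
contact_force: [3.1, -8.3, 4.3]
opening: 0.727
```

```bash
python3 -m crank '[[-0.08,-0.05,0,0,0,0,0.5],[0,0,0,0,0,0,0.5]]';python3 -m crank '[[0,0,0,0,0,0,0.74],[0,0,0,0,0,0,0.76],[0,0,0,0,0,0,0.8],[0,0,0,0,0,0,0.88],[0,0,0,0,0,0,1],[0,0,0,0,0,0,1],[0,0,0,0,0,0,1]]' 30; python3 - <<'E'
from h import *
o=sensors.get_obs();print(o["wrist_torque"])
w=wristcam(camera("wrist"),o);cv2.imwrite("pics/w25.png",cv2.resize(w["color"][130:330,170:400,::-1],None,fx=3.4,fy=3,interpolation=cv2.INTER_CUBIC))
E
```

```text
clock: 22.85
tool_pos: [0.5945, 0.1689, 0.1089]
tcp_rot: [-0.124, 0.96, -0.033, -0.249]
contact_force: [2.8, -6.8, 5.6]
opening: 0.729
clock: 23.55
tool_pos: [0.5945, 0.1705, 0.1088]
tcp_rot: [-0.125, 0.96, -0.032, -0.248]
contact_force: [0.4, -0.2, -0.2]
opening: 1.0
[ 0.15233578 -0.4984589   0.03450286]
```

View pics/w25.png

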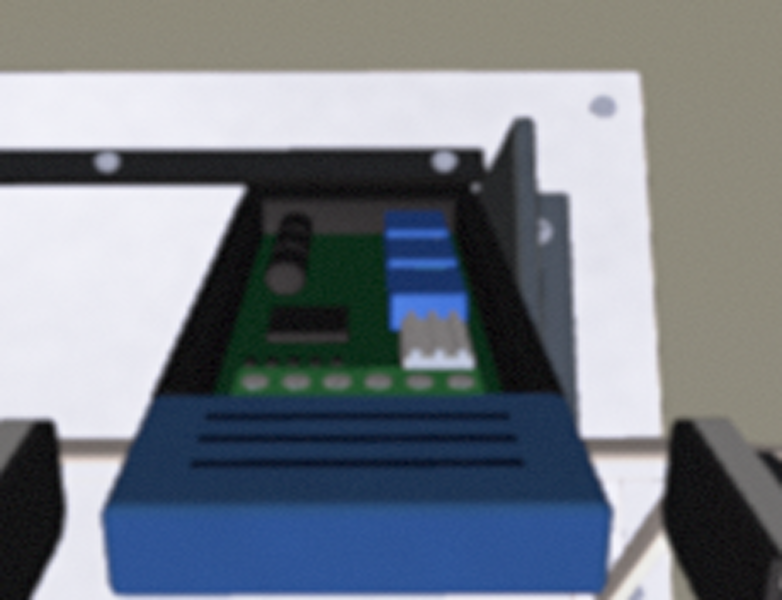

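Released and standing, force 0. Retract straight along the board, then inspect.

```bash
python3 -m crank '[[0,0,-1.5,0,0,0,1],[0,0,-3,0,0,0,1],[0,0,-4,0,0,0,1],[0,0,-2,0,0,0,1],[0,0,0,0,0,0,1]]'; python3 - <<'E'
from h import *
plan()
o=sensors.get_obs()
w=wristcam(camera("wrist"),o);cv2.imwrite("pics/w26.png",cv2.resize(w["color"][100:280,180:370,::-1],None,fx=4.2,fy=3.3,interpolation=cv2.INTER_CUBIC))
np.save("w26.npy",w["color"])
c=camera("side");cv2.imwrite("pics/s26.png",cv2.resize(c["color"][150:260,200:330,::-1],None,fx=5.5,fy=5.5,interpolation=cv2.INTER_CUBIC))
E
```

```text
clock: 24.1
tool_pos: [0.645, 0.1844, 0.203]
tcp_rot: [-0.125, 0.961, -0.031, -0.246]
contact_force: [0.2, 0.8, -0.5]
opening: 1.002
t 24.1 pos [0.645  0.1844 0.203 ] q [-0.08  1.03 -0.72  0.86  0.43  1.89  1.2 ] F [ 0.2  0.8 -0.5] open 1.002
 shift cm (tool now) [0. 0. 0.]  turn [0. 0. 0.] norm 0.0
```

View pics/w26.png

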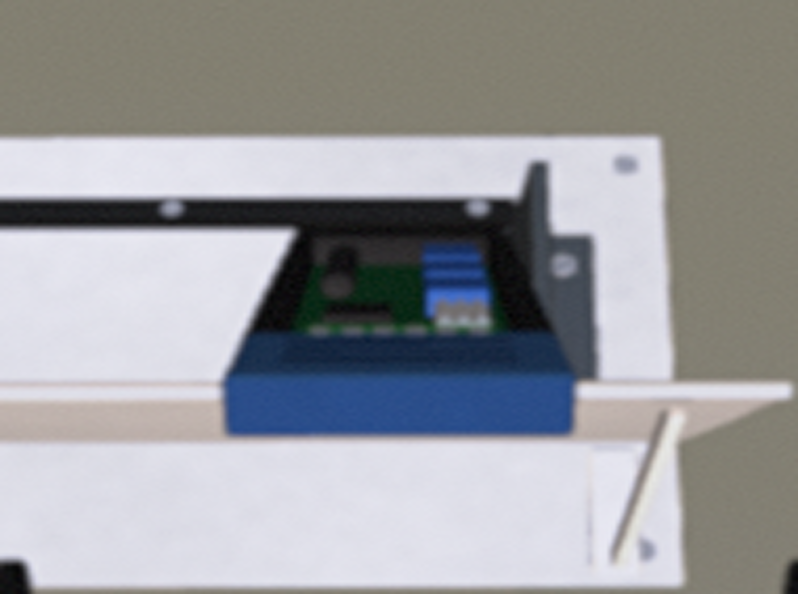

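View pics/s26.png

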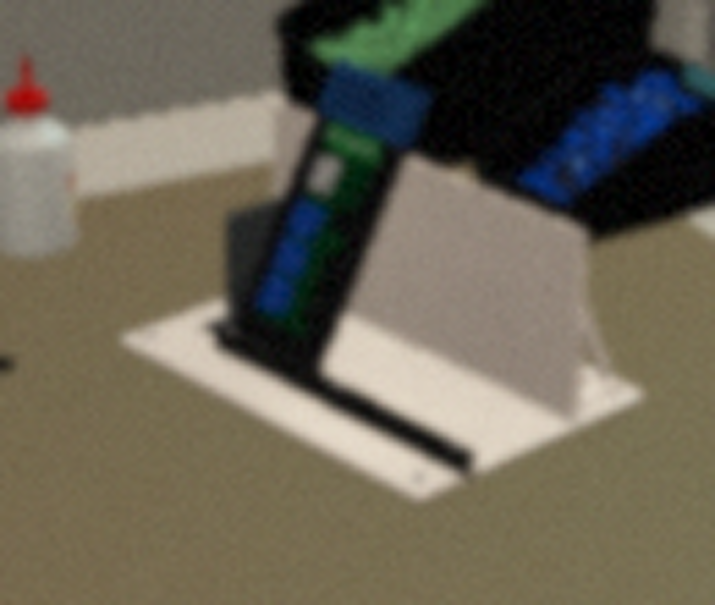

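```bash
cat >> h.py <<'E'
def rayplane(c,uv,P0,n):
    K,R,t=c["camera_matrix"],c["R"],c["t"];d=R.T@np.linalg.solve(K,[uv[0],uv[1],1.]);o=-R.T@t
    return o+d*(((P0-o)@n)/(d@n))
E
python3 - <<'E'
from h import *
o=sensors.get_obs();w=wristcam(camera("wrist"),o)
g=cv2.cvtColor(w["color"],cv2.COLOR_RGB2GRAY).astype(float)
R,O=boardpose(-29,5,43,29,False);n=R[:,2];P0=O
# left board edge subpixel: transitions white->dark along rows
pts=[]
for r in range(172,212,3):
    a=g[r,180:300];d=np.diff(cv2.GaussianBlur(a[None],(3,1),0)[0]);
    k=int(np.argmin(d));s0=d[k-1:k+2];u=180+k+.5+(s0[2]-s0[0])/(2*(2*s0[1]-s0[0]-s0[2]))*-1 if 0 else 180+k+.5
    X=tostand(rayplane(w,(u,r),P0,n));pts.append([X[1],X[2]]);
pts=np.array(pts);print(pts.round(1))
k=np.polyfit(pts[:,1],pts[:,0],1);print("slope dy/dz",k, "tilt deg",np.degrees(k[0]*.875))
f=lambda px,py:((px+.5)/4.2-.5+180,(py+.5)/3.3-.5+100)
for nm,p in [("blue R z0",(573,374)),("blue L z0",(226,374))]:print(nm,tostand(rayplane(w,f(*p),P0,n)).round(1))
print("stop top front inner",tostand(ray(w,f(527,163),.085)).round(1),"lip end",tostand(ray(w,f(521,202),.019)).round(1),"base corner",tostand(ray(w,f(661,136),.005)).round(1),tostand(ray(w,f(684,584),.005)).round(1),"back",tostand(ray(w,f(792,383),.12)).round(1))
E
```

```text
[[ 12.1  30.6]
 [ 11.1  45.5]
 [ 11.4  59.2]
 [ 11.6  71.7]
 [ 11.8  83.3]
 [ 12.   94.1]
 [ 11.3 104. ]
 [ 11.5 113.3]
 [ 11.7 121.9]
 [ 11.9 130. ]
 [ 12.  137.5]
 [ 12.2 144.7]
 [ 12.3 151.3]
 [ 11.7 157.6]]
slope dy/dz [3.86936895e-03 1.13704810e+01] tilt deg 0.19398619644553977
blue R z0 [ 39.4  72.3 161.4]
blue L z0 [ 39.5  11.5 161.6]
stop top front inner [-40.6  72.5  85. ] lip end [-51.3  76.9  19. ] base corner [-83.7 122.2   5. ] [ 89.8 122.8   5. ] back [ 34.5 123.  120. ]
```

The board leans alone, tilted by only about 0.2° in its plane. Whether it touches the stop can't be resolved from here, so I'll look straight down the gap.

```bash
python3 -m crank '[[0,1.6,0,0,0,0,1],[0,1.6,0,0,0,0,1],[0,0,0,0,0,0,1],[0,0,0,0,0,0,1]]'; python3 - <<'E'
from h import *
plan()
o=sensors.get_obs();print(tostand(o["tool_pos"]))
w=wristcam(camera("wrist"),o);a=w["color"][120:230,220:340,::-1].astype(float);a=np.clip((a/255)**.5*255,0,255).astype(np.uint8)
cv2.imwrite("pics/w27.png",cv2.resize(a,None,fx=6,fy=5.4,interpolation=cv2.INTER_CUBIC))
E
```

```text
clock: 24.65
tool_pos: [0.6351, 0.2152, 0.2005]
tcp_rot: [-0.125, 0.96, -0.032, -0.248]
contact_force: [-0.3, -1.7, 0.3]
opening: 0.999
t 24.65 pos [0.6351 0.2152 0.2005] q [-0.12  1.03 -0.73  0.86  0.42  1.88  1.16] F [-0.3 -1.7  0.3] open 0.999
 shift cm (tool now) [0. 0. 0.]  turn [0. 0. 0.] norm 0.0
[ 68.59509138  75.53140723 200.51795788]
```

View pics/w27.png

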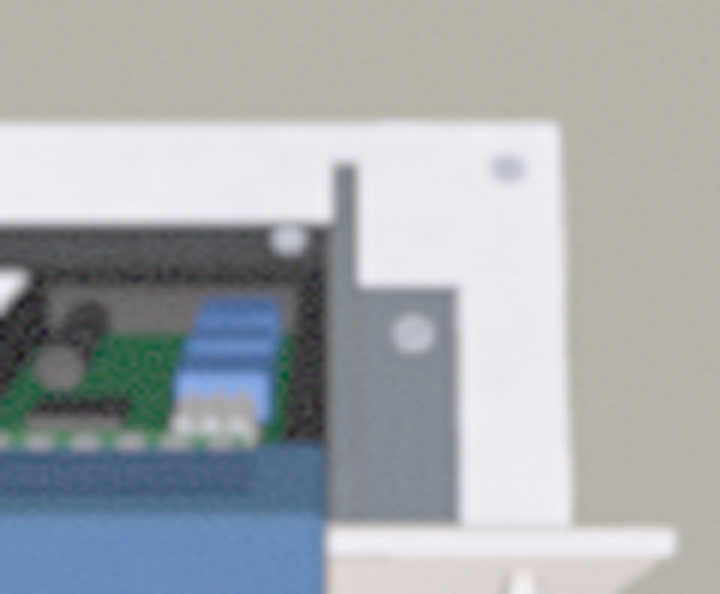

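Looking straight down the gap, the carrier edge (col 328) and the stop's inner face (col 330) coincide along the whole height, with no white visible between. To make sure of the foot, I'll nudge the carrier's free edge lightly toward the stop with the back of the open finger, low down.

```bash
python3 -m crank '[[2,-3,-2,0,0,0,1],[2,-4,-1,0,0,0,1],[0,-4,0,0,0,0,1],[0,-3,0,0,0,0,1],[0,0,0,0,0,0,1]]'; python3 - <<'E'
from h import *
X,Y,Z=lean_axes();R=mat(Y,-Z);p=stand((-15,-64,110));plan(p,R,4)
E
```

```text
clock: 25.2
tool_pos: [0.6528, 0.0681, 0.2465]
tcp_rot: [-0.121, 0.961, -0.032, -0.248]
contact_force: [-0.5, -1.2, -0.8]
opening: 1.0
t 25.2 pos [0.6528 0.0681 0.2465] q [ 0.02  0.94 -0.6   0.89  0.39  1.92  1.38] F [-0.5 -1.2 -0.8] open 1.0
 shift cm (tool now) [-1.06  0.72 15.  ]  turn [-0.0008 -0.5048 -0.0064] norm 0.505
   [-0.26  0.18  3.75] [-0.    -0.126 -0.002]
   [0.21 0.18 3.75] [-0.    -0.126 -0.002]
   [0.68 0.18 3.7 ] [-0.    -0.126 -0.002]
   [1.14 0.18 3.58] [-0.    -0.126 -0.002]
```

```bash
python3 -m crank '[[-0.3,0,2,0,-0.126,0,1],[0.2,0.1,2.5,0,-0.126,0,1],[0.7,0.2,3,0,-0.126,0,1],[1.2,0.2,3,0,-0.126,0,1],[0,0,0,0,0,0,1]]'; python3 - <<'E'
from h import *
X,Y,Z=lean_axes();R=mat(Y,-Z);p=stand((-15,-62,0));plan(p,R)
o=sensors.get_obs();print(tostand(o["tool_pos"]))
w=camera("wrist");cv2.imwrite("pics/w28.png",w["color"][:,:,::-1])
c=camera("side");cv2.imwrite("pics/s28.png",cv2.resize(c["color"][100:260,190:370,::-1],None,fx=3.5,fy=3.5,interpolation=cv2.INTER_CUBIC))
E
```

```text
clock: 25.7
tool_pos: [0.605, 0.0645, 0.1632]
tcp_rot: [-0.129, 0.991, -0.007, -0.045]
contact_force: [1.3, -0.6, 0.8]
opening: 0.997
t 25.7 pos [0.605  0.0645 0.1632] q [ 0.23  0.68 -0.69  1.58  0.44  1.15  1.26] F [ 1.3 -0.6  0.8] open 0.997
 shift cm (tool now) [ 0.11  0.1  16.4 ]  turn [-0.0029 -0.0913  0.0022] norm 0.091
[  1.08925585 -62.4966754  163.19251293]
```

View pics/w28.png

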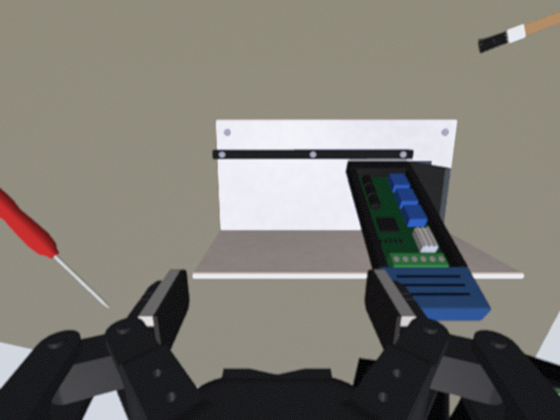

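View pics/s28.png

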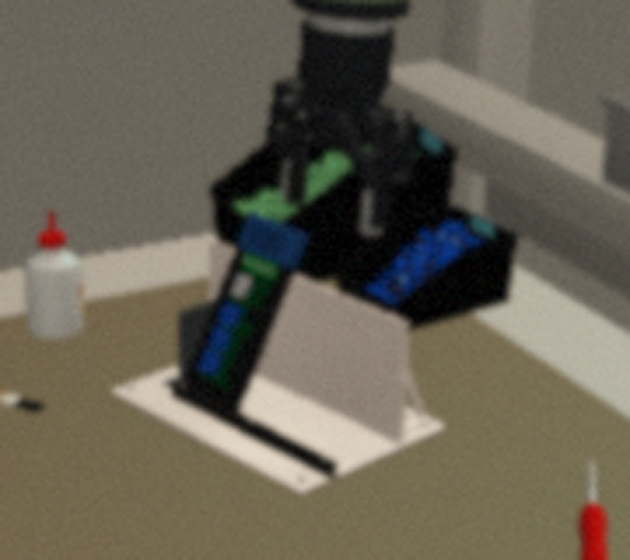

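```bash
python3 -m crank '[[0.4,-1.2,1,0,-0.09,0,1],[0.3,0,3,0,0,0,1],[0,0,4,0,0,0,1],[0,0,3,0,0,0,1],[0,0,0,0,0,0,1]]'; python3 - <<'E'
from h import *
X,Y,Z=lean_axes();R=mat(Y,-Z);p=stand((-13,-75,-18));plan(p,R)
o=sensors.get_obs();print(tostand(o["tool_pos"]))
w=camera("wrist");cv2.imwrite("pics/w29.png",w["color"][:,:,::-1])
E
```

```text
clock: 26.3
tool_pos: [0.607, 0.0526, 0.0541]
tcp_rot: [-0.128, 0.992, -0.001, -0.0]
contact_force: [0.1, -0.7, 1.0]
opening: 1.002
t 26.3 pos [0.607  0.0526 0.0541] q [ 0.23  0.76 -0.62  1.73  0.57  0.83  1.17] F [ 0.1 -0.7  1. ] open 1.002
 shift cm (tool now) [ 1.29 -0.04  7.21]  turn [-0.001  -0.001  -0.0004] norm 0.001
[ 1.07794365e-02 -7.45760974e+01  5.40665628e+01]
```

View pics/w29.png

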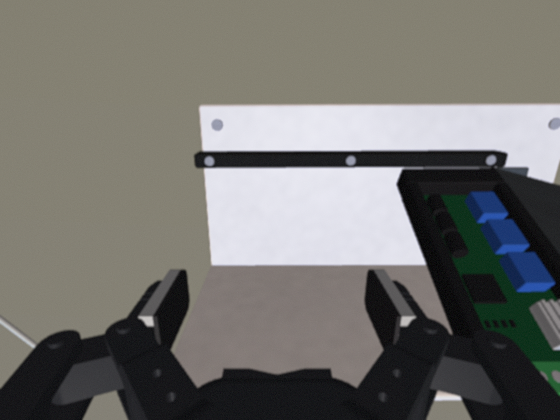

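```bash
python3 -m crank '[[1.8,0,0,0,0,0,1],[0,0,2,0,0,0,1],[0,0,2.5,0,0,0,1],[0,0,1.2,0,0,0,1],[0,0,0,0,0,0,1]]'; python3 - <<'E'
from h import *
o=sensors.get_obs();print(tostand(o["tool_pos"]),o["contact_force"])
w=camera("wrist");cv2.imwrite("pics/w30.png",w["color"][:,:,::-1])
c=camera("side");cv2.imwrite("pics/s30.png",cv2.resize(c["color"][120:260,200:350,::-1],None,fx=4.2,fy=4.2,interpolation=cv2.INTER_CUBIC))
E
```

```text
clock: 26.85
tool_pos: [0.591, 0.0481, 0.0001]
tcp_rot: [-0.128, 0.992, -0.001, 0.002]
contact_force: [-0.9, 0.3, 0.9]
opening: 0.996
[-16.64039537 -74.81605203   0.08175408] [-0.86774176  0.25710162  0.87595715]
```

View pics/w30.png

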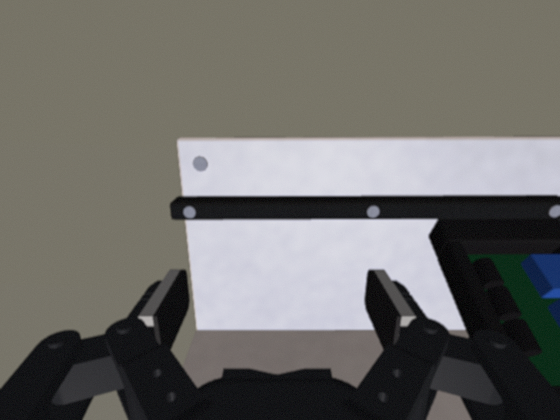

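View pics/s30.png

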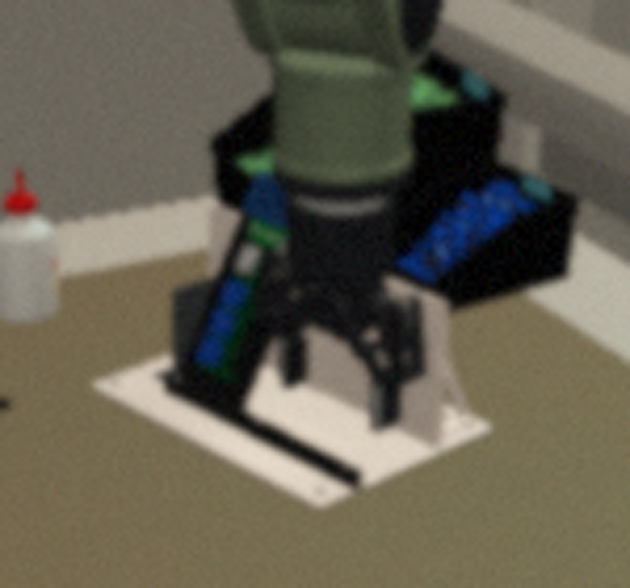

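```bash
python3 -m crank '[[0,0,1,0,0,0,1],[0,0,0.9,0,0,0,1],[0,0.5,0,0,0,0,1],[0,0,0,0,0,0,1]]';python3 -m crank '[[0,0.3,0,0,0,0,1],[0,0,0,0,0,0,1]]';python3 -m crank '[[0,0.2,0,0,0,0,1],[0,0,0,0,0,0,1]]'; python3 - <<'E'
from h import *
o=sensors.get_obs();print(tostand(o["tool_pos"]))
w=camera("wrist");cv2.imwrite("pics/w31.png",w["color"][180:420,300:560,::-1])
E
```

```text
clock: 27.35
tool_pos: [0.5889, 0.0537, -0.0192]
tcp_rot: [-0.129, 0.992, -0.0, 0.002]
contact_force: [0.0, 0.0, 0.4]
opening: 0.997
clock: 27.55
tool_pos: [0.5886, 0.0561, -0.0188]
tcp_rot: [-0.128, 0.992, -0.001, 0.002]
contact_force: [0.1, 0.6, 1.2]
opening: 0.994
clock: 27.75
tool_pos: [0.5881, 0.057, -0.0189]
tcp_rot: [-0.128, 0.992, -0.001, 0.002]
contact_force: [0.5, -2.8, 0.3]
opening: 1.005
[-17.09076129 -65.4782972  -18.90644493]
```

View pics/w31.png

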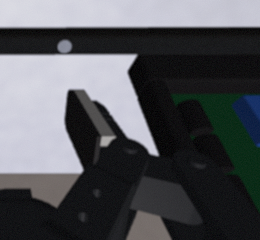

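Contact at −2.8 N. A touch more.

```bash
python3 -m crank '[[0,0.07,0,0,0,0,1],[0,0,0,0,0,0,1]]';python3 -m crank '[[0,0.06,0,0,0,0,1],[0,0,0,0,0,0,1]]'
```

```text
clock: 28.0
tool_pos: [0.5881, 0.0571, -0.0189]
tcp_rot: [-0.128, 0.992, -0.001, 0.002]
contact_force: [1.8, -8.7, 2.1]
opening: 1.004
clock: 28.2
tool_pos: [0.5881, 0.0571, -0.0189]
tcp_rot: [-0.128, 0.992, -0.002, 0.002]
contact_force: [1.4, -9.3, 3.4]
opening: 1.001
```

It's stiff: 9 N with no travel, so the carrier is flat against the stop. Retreating sideways, then up.

```bash
python3 -m crank '[[0,-0.3,0,0,0,0,1],[0,-1,0,0,0,0,1],[0,-1.5,0,0,0,0,1],[0,-1.5,-1,0,0,0,1],[0,0,-3,0,0,0,1],[0,0,-4.5,0,0,0,1],[0,0,-4.5,0,0,0,1],[0,0,-4.5,0,0,0,1]]'; python3 -m crank '[[3,0,-4,0,0,0,1],[3,0,-3,0,0,0,1],[0,2,0,0,0,0,1],[0,4,0,0,0,0,1],[0,4,0,0,0,0,1],[0,3,0,0,0,0,1],[0,0,0,0,0,0,1]]'; python3 - <<'E'
from h import *
o=sensors.get_obs();print(tostand(o["tool_pos"]),o["contact_force"])
w=camera("wrist");cv2.imwrite("pics/w32.png",w["color"][:,:,::-1])
c=camera("side");cv2.imwrite("pics/s32.png",cv2.resize(c["color"][120:260,200:350,::-1],None,fx=4.2,fy=4.2,interpolation=cv2.INTER_CUBIC))
E
```

```text
clock: 29.0
tool_pos: [0.5978, 0.016, 0.1577]
tcp_rot: [-0.128, 0.992, -0.001, 0.002]
contact_force: [0.8, -1.3, -0.4]
opening: 0.997
clock: 29.7
tool_pos: [0.5057, 0.1309, 0.2261]
tcp_rot: [-0.13, 0.991, -0.0, 0.002]
contact_force: [0.2, -0.2, 0.7]
opening: 0.998
[-77.96642465  26.92664051 226.07365263] [ 0.22872389 -0.17366949  0.71113743]
```

View pics/w32.png

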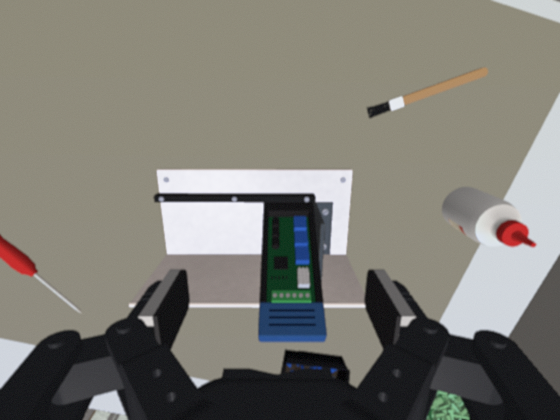

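View pics/s32.png

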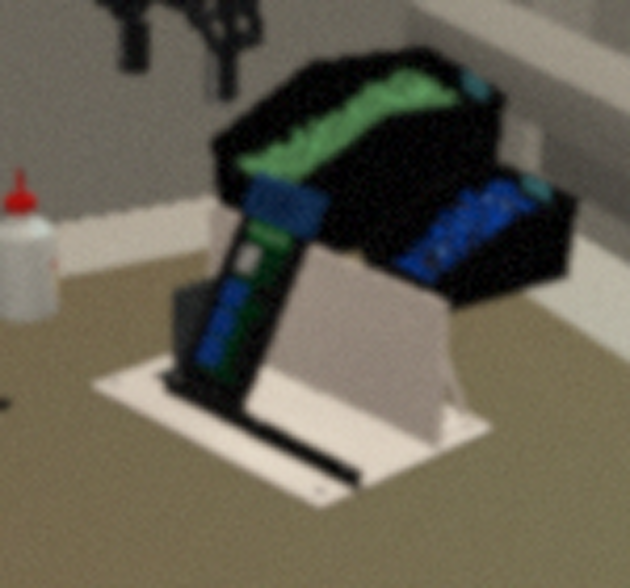

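```bash
python3 - <<'E'
from h import *
w=camera("wrist");a=w["color"][180:350,240:350,::-1].astype(float);a=np.clip((a/255)**.45*255,0,255).astype(np.uint8)
cv2.imwrite("pics/w33.png",cv2.resize(a,None,fx=5,fy=3.5,interpolation=cv2.INTER_CUBIC))
c=camera("top");cv2.imwrite("pics/t33.png",cv2.resize(c["color"][150:300,120:420,::-1],None,fx=2.6,fy=2.6,interpolation=cv2.INTER_CUBIC))
E
```

```text
(no output)
```

View pics/w33.png

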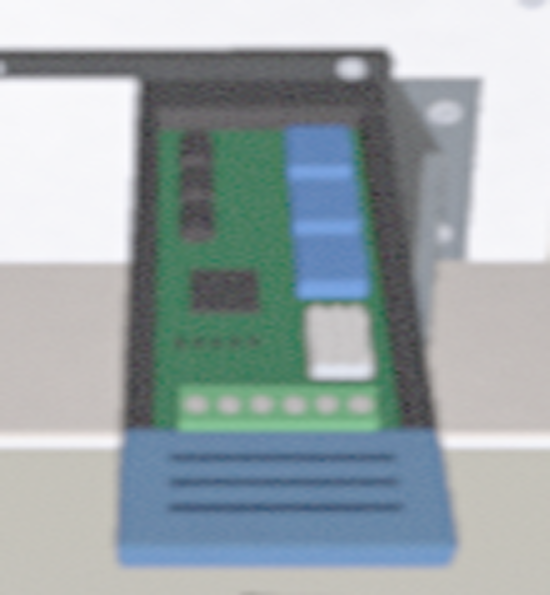

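View pics/t33.png

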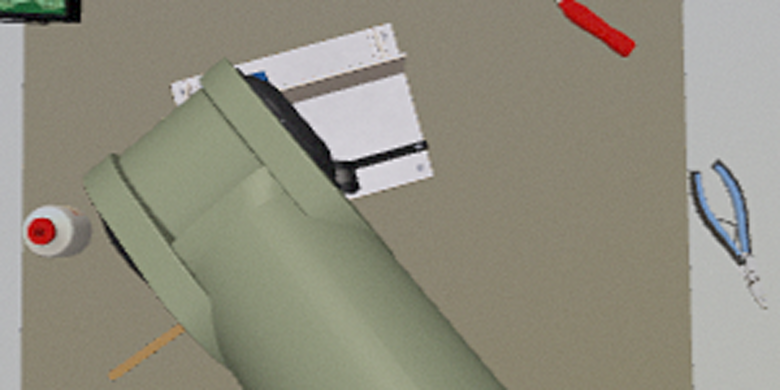

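The foot meets the lip at row ~80 with no floor showing, and the edge meets the stop with no gap. Bottle, brush, cutters and screwdriver are where they were, and the arm is clear. Handing in.

```bash
python3 -c "
from h import *
print(sensors.get_obs()['contact_force']);print(bot.finish_job())"
```

```text
[ 0.17601682 -0.74243953  0.24086448]
the job is handed in; nothing more can be done
None
```

The board now leans on the stand with the component side facing out, foot against the lip and edge against the side stop. I handed the job in at about 30 s.

**What I did**
- **Inspection:** I leaned the board with the solder side out and its foot behind the lip. I then let go; it stood untouched for about 3 s while I moved to a new grip.
- **Turning:** I gripped the blue end from above, turned the board half round, and set it down against the lip and side stop. The highest contact force I read was about 14 N.
- **Final nudge:** I pushed the free edge towards the stop with the back of the open finger. It took about 9 N and did not move, so it was already flat against the stop. I then moved the arm clear.

**Last checks**
- **Fit:** The wrist camera showed no gap at the lip or, looking straight down the edge before the nudge, along the stop. The board's tilt in its own plane was about 0.2°. My pictures resolve only about 0.5 mm.
- **Arm and other tools:** The force reading was near zero. The bottle, cutters, brush and screwdriver looked unmoved, judged by eye; I did not measure their positions again.

**What disagreed**
- **First grip:** The first attempt closed above the board without touching it, because the fingertips sit about 30 mm behind the stated tool point. I corrected for that in the second attempt.
- **Wrist camera scale:** Distances from the wrist camera come out about 3–4% off. I therefore relied on contact forces and straight-down views for the final placing.

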